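# Mix the sample jars and load the autosampler

### The arm

A 7-joint arm with a two-finger parallel gripper is mounted at the origin on the work surface. World frame = base frame: x ahead of the robot, y to its left, z up, the work surface at z = 0. Lengths are in m, angles in degrees, forces in N, time in s.
With the tool pointing down it reaches from about 0.425 to 0.875 m from the base axis. Payload 4.7 kg.
Tool frame: the origin (TCP) lies at the very end of the fingers, on their centre line; the grasp point (between the pads) lies 19 mm behind it; z points along the fingers, y is the line along which they close (so a half turn about z gives the same grasp; the last joint's range is limited). The gripper opens to 87 mm and grips with 3 to 60 N. Pads are 19 mm wide; open, the fingers measure 117 mm over their backs; the gripper's body (75 mm by 190 mm) begins 51 mm behind the grasp point.
Start: joints at [75.12, 18.392, -4.016, 83.108, 1.295, 78.541, -3.26], TCP at [0.176, -0.626, 0.223] pointing down, gripper open.
Joint ranges: [-163.93, 163.93], [-17.29, 119.83], [-79.2, 71.16], [3.27, 140.29], [-89.18, 269.18], [5.43, 117.66], [-154.24, 154.24]. Speed limits (degrees/s): [147.25, 147.25, 180, 180, 180, 180, 180].

### API

Orientations are given as [roll, pitch, yaw] about the fixed x, y, z axes, in that order (R = Rz(yaw) Ry(pitch) Rx(roll)).
In Python, from cell import get_obs, eyes, env gives the robot as it stands.
- The arm moves only by the tool servo_tool, never from a script. Its argument "series" is a list that holds one entry, the list of rows, each a list of 7 numbers: the shift along the tool's x, y, z in units of 300 mm (1.0 is 300 mm), then the turn, a rotation vector about the tool's x, y, z in units of pi rad (1.0 is pi rad), then the opening, from 0 (shut) to 1 (fully open). In form: [[[tx, ty, tz, wx, wy, wz, gripper], ...]]. A call has 1 to 12 rows; each row is the pose to reach, as a shift and turn from the pose commanded when the call began, along the tool's axes at that moment, turning the shorter way round; what a row does not reach only later rows make up. A row lasts 1/12 s, in which the tool goes at most 41.7 mm and 7.16 degrees, less where a joint would pass 70% of its speed; a pose out of reach is approached as far as the arm can. A call with a number of a shift or a turn outside -1 to 1 is refused whole. A call with a gripper value outside its range is refused whole. The fingers move at their own pace and stop on an object; "grip_force" is the grip in N (left out, the last holds). Time passes only in rows, so rows that repeat a pose let the fingers close. It gives the time, the measured TCP pose, the force, the opening and the grip force at its end, in the units of the state.
- get_obs(): the state, without advancing time (a new reading comes with each control period).
- eyes.read_camera(name): name is "scene" or "top" or "wrist"; returns a dict with "frame" (384x512x3 uint8, red, green, blue), "depth" (384x512 float32, m along the optical axis (not along the pixel's ray), 0 where there is no reading), "fx", "fy", "cx", "cy" (pixels), "distortion" ([k1, k2, p1, p2, k3] as OpenCV has them; the pictures are not rectified), "origin" and "rotation" of the camera in the world; the wrist camera has in their place "mount" (4x4, takes a point from camera to tool coordinates, whose origin is the TCP and whose axes are the flange's). Camera axes: x right, y down, z forward; pixel columns grow to the right and rows downward; lengths in m; the calibration is good to about 2 mm. A picture is of the moment at which its call begins: read the wrist's pose just before it.
- env.sign_off(): hands the job in; it is judged then, once.
The state is a dict: "time_s": time; "qpos": joint angles; "joint_velocities": joint speeds; "effort": joint torques, N m; "tool_pos": TCP position; "tool_rot": TCP orientation; "force": force on the tool from outside, world axes, zero at the start; "wrist_torque": the same for the moment, N m; "grip_width": finger opening in m; "grasp_force": force on a finger pad.
Only numpy, scipy, OpenCV 4.12 (cv2) and the standard library are available. Lean on these libraries where they do the work, as an engineer would, in place of code of your own. Each camera call takes 0.05 s, during which the arm holds its last target. There are 200 camera calls.

### The job

Get the autosampler ready for its run: seat the empty blue carrier flat and fully home in the pocket of the white deck. Then take the amber jars that are there one at a time in the order white lid, blue lid, red lid, yellow lid: turn each right upside down for a second to mix it, and stand it upright in a free compartment of the seated carrier before taking the next. When every jar is in, press the green start button; leave the beaker, the tip box and the wash bottle where they are.

Things in the scene. Friction and masses are not known exactly. Their poses are not given: they have to be found in the camera images.
- pocket (a point): centre of the floor of the rectangular pocket in the white autosampler deck. The deck is fixed, 215 mm (x) by 227 mm (y), its top 22 mm above the table; the pocket is 166 mm (x) by 178 mm (y) with a 4 mm chamfer round its mouth, its floor 12 mm above the table and 10 mm below the deck's top. x and y run along the pocket's sides, z up
- carrier_centre (a point): blue jar carrier: open tray 160 mm (x) by 172 mm (y), 20 mm high, 3 mm walls and floor, 0.25 kg. A 12 mm thick rib runs along x through the middle; its central 40 mm rises to 34 mm above the underside, a grip to pinch from above across y. This point is the centre, 10 mm above the underside; z up. It fits the pocket with x along the pocket's x, either way round
- bay0 (a point): centre of the floor of the carrier's compartment at -x, -y (39 mm and 44.5 mm from the carrier's centre), 3 mm above the carrier's underside; axes as the carrier's. The rib and 3 mm dividers at x = 0 make four compartments of about 75 by 77 mm
- bay1 (a point): the same for the compartment at -x, +y
- bay2 (a point): the same for the compartment at +x, -y
- bay3 (a point): the same for the compartment at +x, +y
- white_centre (a point): closed amber sample jar with a white lid: round glass body 50 mm in diameter up to 48 mm, then the lid, 46 mm in diameter; 64 mm tall overall, 0.14 to 0.27 kg, most of it low down. This point is on its axis, 32 mm above its underside; z points from base to lid. It starts upright on the table; it may be absent
- blue_centre (a point): closed amber sample jar with a blue lid: round glass body 50 mm in diameter up to 48 mm, then the lid, 46 mm in diameter; 64 mm tall overall, 0.14 to 0.27 kg, most of it low down. This point is on its axis, 32 mm above its underside; z points from base to lid. It starts upright on the table; it may be absent
- red_centre (a point): closed amber sample jar with a red lid: round glass body 50 mm in diameter up to 48 mm, then the lid, 46 mm in diameter; 64 mm tall overall, 0.14 to 0.27 kg, most of it low down. This point is on its axis, 32 mm above its underside; z points from base to lid. It starts upright on the table; it may be absent
- yellow_centre (a point): closed amber sample jar with a yellow lid: round glass body 50 mm in diameter up to 48 mm, then the lid, 46 mm in diameter; 64 mm tall overall, 0.14 to 0.27 kg, most of it low down. This point is on its axis, 32 mm above its underside; z points from base to lid. It starts upright on the table; it may be absent
- jar_white: the same white-lidded jar, with its origin at the centre of its underside
- jar_blue: the same blue-lidded jar, with its origin at the centre of its underside
- jar_red: the same red-lidded jar, with its origin at the centre of its underside
- jar_yellow: the same yellow-lidded jar, with its origin at the centre of its underside
- start_top (a point): centre of the top of the round green start button (36 mm in diameter) on the white control pod, which is fixed, 80 by 110 mm and 45 mm high; pressed straight down from above. z up
- start (a joint): travel of the start button in m: 0 released, 0.006 fully down (about 5 N); it counts as pressed beyond 0.0035 and springs back
- beaker: clear glass beaker, 70 mm in diameter and 90 mm tall, a bystander; origin at the centre of its underside
- tipbox: orange pipette-tip box, 85 by 120 mm and 60 mm high, a bystander; origin at the centre of its underside
- wash: white wash bottle with a red cap, 60 mm in diameter and 150 mm tall, a bystander (not one of the amber jars); origin at the centre of its underside

How it is judged:
By the outcome, as a careful person would: the job done as asked, in the order asked, and still so for the second after the job is handed in, with the robot touching nothing.
Of jar_white, jar_blue, jar_red, jar_yellow only 2 to 3 are there at a start; the rules pass over those that are not, and their reading is None.
At some moment in a run one of jar_white, jar_blue, jar_red, jar_yellow may be knocked a few centimetres aside while the robot is not near it.
It also fails if it takes over 210 s, if anything falls off the work surface, if the arm or the gripper's body presses on something with over 40 N, if the wrist force passes 120 N, or if a joint passes its speed limit or range.

## Working session

There is one attempt and no reset: what is moved stays moved. The work goes in short steps, Python scripts to look and compute and a tool call to move; the robot and the scene stay as the last step left them, time stands still between calls to the robot, and variables do not carry over. Pictures are saved under pics/ and viewed, at most 14 in all, crops included, and the job is handed in when it is done.

Besides the shell and the picture viewer there is one more tool, called after ">>>" as name([rows], argument=value, ...), one row to a line, values as JSON. servo_tool: Moves the arm, as the interface text tells. Shifts and turns lie within -1 to 1; 1 stands for 300 mm of shift or pi rad of turn. Its arguments: {"type":"object","properties":{"series":{"type":"array"},"grip_force":{"type":"number"}},"required":["series"]}

```bash
ls; mkdir -p pics
cat > h.py <<'E'
import numpy as np,cv2,sys
from scipy.spatial.transform import Rotation as R
from cell import get_obs,eyes,env
def shot(n):
    o=get_obs(); c=eyes.read_camera(n)
    if n=='wrist':
        T=np.eye(4);T[:3,:3]=R.from_euler('xyz',o['tool_rot'],degrees=True).as_matrix();T[:3,3]=o['tool_pos']
        M=T@np.array(c['mount']);c['origin']=M[:3,3];c['rotation']=M[:3,:3]
    c['origin']=np.array(c['origin']);c['rotation']=np.array(c['rotation']);return c
def save(c,n,k=1.5): cv2.imwrite('pics/'+n+'.png',cv2.resize(c['frame'][:,:,::-1],None,fx=k,fy=k))
def rays(c,uv):
    K=np.array([[c['fx'],0,c['cx']],[0,c['fy'],c['cy']],[0,0,1.]])
    p=cv2.undistortPoints(np.array(uv,float).reshape(-1,1,2),K,np.array(c['distortion'],float)).reshape(-1,2)
    return np.c_[p,np.ones(len(p))]@c['rotation'].T
def onplane(c,uv,z):
    d=rays(c,uv);return c['origin']+d*((z-c['origin'][2])/d[:,2])[:,None]
def cloud(c):
    h,w=c['depth'].shape;v,u=np.mgrid[:h,:w]
    P=c['origin']+rays(c,np.c_[u.ravel(),v.ravel()])*c['depth'].reshape(-1,1)
    P[c['depth'].ravel()<=0]=np.nan
    return P.reshape(h,w,3)
E
python3 - <<'E'
from h import *
o=get_obs();print(o)
for n in('scene','top'):
    c=shot(n);save(c,n+'0');print(n,c['origin'],c['rotation'].round(3).tolist(),c['fx'])
E
```

```text
pics
{'time_s': 0.0, 'qpos': array([75.1210435 , 18.43895764, -4.01689818, 83.17482601,  1.29373326,
       78.54012189, -3.26050588]), 'joint_velocities': array([-0.04967467,  0.06882298, -0.04574785, -0.05207739, -0.0247151 ,
        0.03019991, -0.03896021]), 'effort': array([ 1.17017862e-03, -4.91285348e+01, -4.03574500e-01, -3.12524235e+01,
       -6.42375438e-02,  4.35809931e-02,  1.84777609e-04]), 'tool_pos': array([ 0.17557062, -0.62526768,  0.22146351]), 'tool_rot': array([-1.79891272e+02,  4.05265341e-03,  1.56892465e+01]), 'force': array([ 0.16995017, -0.67591984, -0.63770537]), 'wrist_torque': array([-0.02104885, -0.02930962, -0.00761845]), 'grasp_force': 0.0, 'grip_width': 0.08705629093109854}
scene [1.01814916 0.80973787 1.13505899] [-139.136, -0.508, 151.144] 459.38874570852556
top [0.42611095 0.01419223 1.30657718] [-173.844, -0.13, -91.362] 428.9390315755921
```

```bash
sed -i "s/c\['rotation'\]=np.array(c\['rotation'\]);return c/r=np.array(c['rotation']);c['rotation']=r if r.ndim==2 else R.from_euler('xyz',r,degrees=True).as_matrix();return c/" h.py
```

```text
(no output)
```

View pics/top0.png

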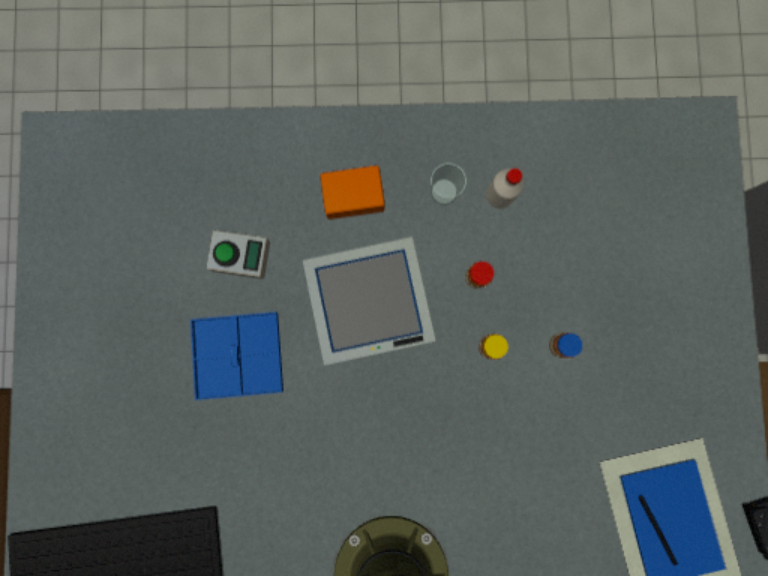

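View pics/scene0.png

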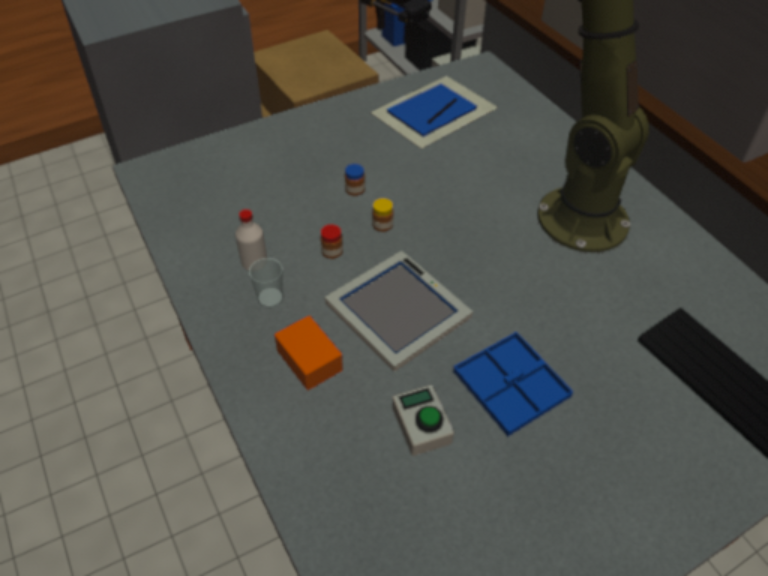

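The top view (picture px) shows the carrier at (238,355), the deck at (370,300), the red lid at (481,273), yellow at (495,346), blue at (569,345) and the button at (226,253). There is no white jar. The scene view agrees.

```bash
cat >> h.py <<'E'
HSV={'red':[(0,150,70),(6,255,255)],'yellow':[(22,150,90),(32,255,255)],'blue':[(100,130,60),(120,255,255)],'green':[(55,120,40),(85,255,255)]}
def mask(c,k):
    h=cv2.cvtColor(c['frame'],cv2.COLOR_RGB2HSV);return cv2.inRange(h,*[np.array(x) for x in HSV[k]])
def blobs(c,k,amin=25):
    n,L,S,C=cv2.connectedComponentsWithStats(mask(c,k));P=cloud(c);r=[]
    for i in range(1,n):
        if S[i,4]>amin:
            Q=P[L==i];Q=Q[~np.isnan(Q[:,0])]
            r.append((S[i,4],C[i].round(1).tolist(),np.nanmedian(Q,0).round(4),np.nanpercentile(Q[:,2],90).round(4) if len(Q) else None,L==i))
    return r
def tri(a,ua,b,ub):
    d=[rays(a,[ua])[0],rays(b,[ub])[0]];d=[x/np.linalg.norm(x) for x in d]
    A=np.c_[d[0],-d[1]];s=np.linalg.lstsq(A,b['origin']-a['origin'],rcond=None)[0]
    p=a['origin']+d[0]*s[0];q=b['origin']+d[1]*s[1];return (p+q)/2,np.linalg.norm(p-q)
E
python3 - <<'E'
from h import *
t=shot('top');s=shot('scene')
for k in HSV:
    for n,c in(('top',t),('scene',s)):
        for b in blobs(c,k): print(k,n,*b[:4])
# carrier & pocket from top
m=max(blobs(t,'blue',2000),key=lambda b:0 if b[1][0]>300 else b[0])[4].astype(np.uint8)
for z in(0.02,):
    ct=max(cv2.findContours(m,0,2)[0],key=cv2.contourArea);p=onplane(t,ct.reshape(-1,2),z)[:,:2]
    print('carrier',cv2.minAreaRect((p*1000).astype(np.float32)))
h=cv2.cvtColor(t['frame'],cv2.COLOR_RGB2HSV)
for uv in[(247,200),(215,170),(287,200),(230,182)]:print(uv,h[uv[1],uv[0]],cloud(t)[uv[1],uv[0]])
E
```

```text
red top 81 [342.5, 116.9] [ 0.7479 -0.245   0.1496] 0.153
red top 192 [320.9, 181.7] [ 0.5797 -0.1917  0.0638] 0.0665
red scene 53 [163.6, 143.2] [ 0.7499 -0.2387  0.1481] 0.1523
red scene 131 [220.2, 155.4] [ 0.5836 -0.1859  0.0631] 0.0664
yellow top 206 [330.0, 230.5] [ 0.4378 -0.2126  0.0636] 0.0671
yellow scene 121 [255.0, 137.4] [ 0.44   -0.2058  0.0638] 0.0666
blue top 61 [274.6, 193.8] [ 0.5541 -0.0591  0.0205] 0.024
blue top 33 [213.1, 192.2] [0.5625 0.1276 0.0188] 0.0225
blue top 3094 [157.2, 236.9] [0.4317 0.2957 0.0028] 0.0186
blue top 200 [379.6, 229.6] [ 0.4363 -0.3557  0.0632] 0.0663
blue top 3629 [448.6, 346.8] [ 0.095  -0.5524  0.0145] 0.0179
blue scene 92 [265.1, 20.9] [-0.5305 -1.7951 -0.5144] -0.4615
blue scene 984 [287.4, 72.5] [ 0.1004 -0.5398  0.0144] 0.0186
blue scene 94 [235.8, 113.8] [ 0.4397 -0.3503  0.0631] 0.0666
blue scene 2755 [341.5, 254.6] [0.4343 0.3029 0.0037] 0.0194
green top 126 [149.4, 168.0] [0.632  0.3084 0.0664] 0.0692
green top 92 [167.9, 169.9] [0.6278 0.2579 0.0461] 0.0493
green scene 79 [277.0, 265.2] [0.6291 0.2582 0.0462] 0.0488
green scene 136 [286.0, 277.4] [0.6335 0.3125 0.0652] 0.0678
carrier ((432.2625732421875, 295.055419921875), (159.32049560546875, 174.13955688476562), 3.7066562175750732)
(247, 200) [ 30  10 103] [0.53549456 0.02539891 0.01836327]
(215, 170) [ 74  22 125] [0.63179612 0.12184218 0.0013636 ]
(287, 200) [77 23 99] [ 0.53446368 -0.09695843 -0.0035061 ]
(230, 182) [ 23  10 102] [0.59249187 0.07603126 0.00946557]
```

```bash
cat >> h.py <<'E'
def Rd(rpy): return R.from_euler('xyz',rpy,degrees=True)
def go(*wps,o=None):
    "rows from the present pose to waypoints (pos,rpy)"
    o=o or get_obs();R0=Rd(o['tool_rot']);p0=np.array(o['tool_pos'])
    print('at',p0.round(4),np.round(o['tool_rot'],2),'t',round(o['time_s'],2),'w',round(o['grip_width'],4),'gf',round(float(o['grasp_force']),1),'q',o['qpos'].round(0))
    for p,e in wps:
        s=R0.inv().apply(np.array(p)-p0)/.3;w=(R0.inv()*Rd(e)).as_rotvec()/np.pi
        print([float(x) for x in np.r_[s,w].round(3)],'rows',np.ceil(max(np.linalg.norm(s)*.3/.0417,np.linalg.norm(w)*180/7.16)))
E
python3 - <<'E'
from h import *
go(((.38,-.45,.33),(180,0,15)),((.45,-.38,.33),(180,0,10)))
E
```

```text
at [ 0.1756 -0.6255  0.2219] [-179.93    0.     15.69] t 0.2 w 0.0871 gf 0.0 q [75. 18. -4. 83.  1. 79. -3.]
[0.814, -0.379, -0.36, -0.0, 0.0, 0.004] rows 7.0
[1.102, -0.541, -0.36, -0.0, 0.0, 0.032] rows 10.0
```

>>> servo_tool([
  [[0.81,-0.38,-0.36,0,0,0,1],[0.81,-0.38,-0.36,0,0,0,1],[0.81,-0.38,-0.36,0,0,0,1],[0.81,-0.38,-0.36,0,0,0,1],[0.81,-0.38,-0.36,0,0,0,1],[0.81,-0.38,-0.36,0,0,0,1],[0.81,-0.38,-0.36,0,0,0,1],[0.81,-0.38,-0.36,0,0,0,1]],
])

```text
time_s: 0.87
tool_pos: [0.3879, -0.4434, 0.3344]
tool_rot: [179.8, -0.4, 16.5]
force: [1.2, 1.1, 0.4]
grip_width: 0.087
grasp_force: 0.0
```

Run:
```python
from h import *
go(((.53,-.25,.36),(180,0,10)),((.55,-.12,.36),(180,0,10)))
```

```text
at [ 0.3879 -0.4434  0.3344] [179.84  -0.44  16.49] t 0.87 w 0.087 gf 0.0 q [ 58.  10. -14.  81.   2.  89. -29.]
[0.638, -0.484, -0.082, 0.001, -0.002, 0.036] rows 6.0
[0.825, -0.88, -0.082, 0.001, -0.002, 0.036] rows 9.0
```

>>> servo_tool([
  [[0.64,-0.48,-0.08,0,0,0.02,1],[0.64,-0.48,-0.08,0,0,0.03,1],[0.64,-0.48,-0.08,0,0,0.036,1],[0.64,-0.48,-0.08,0,0,0.036,1],[0.64,-0.48,-0.08,0,0,0.036,1],[0.825,-0.88,-0.08,0,0,0.036,1],[0.825,-0.88,-0.08,0,0,0.036,1],[0.825,-0.88,-0.08,0,0,0.036,1],[0.825,-0.88,-0.08,0,0,0.036,1],[0.825,-0.88,-0.08,0,0,0.036,1],[0.825,-0.88,-0.08,0,0,0.036,1]],
])

```text
time_s: 1.78
tool_pos: [0.5462, -0.1262, 0.3547]
tool_rot: [-180.0, -0.0, 9.6]
force: [0.6, -0.7, -1.1]
grip_width: 0.0866
grasp_force: 0.0
```

Run:
```python
from h import *
c=shot('wrist');save(c,'w1');print(c['origin'],c['mount'])
go(((.52,.03,.38),(180,0,8)),((.46,.20,.34),(180,0,4)))
for k in('red','yellow'):
    for b in blobs(c,k): print(k,*b[:4])
```

```text
[ 0.62915878 -0.11232731  0.51672795] [[-6.82712205e-04 -9.51800094e-01 -3.06718300e-01  8.41237306e-02]
 [ 9.99999733e-01 -5.70022960e-04 -4.56979958e-04  3.95483837e-05]
 [ 2.60117093e-04 -3.06718530e-01  9.51800229e-01 -1.62025104e-01]
 [ 0.00000000e+00  0.00000000e+00  0.00000000e+00  1.00000000e+00]]
at [ 0.5457 -0.1291  0.3544] [1.7995e+02 3.0000e-02 9.3000e+00] t 1.83 w 0.0868 gf 0.0 q [ 35.   7. -28.  82.   3.  91. -73.]
[0.001, -0.537, -0.086, 0.0, 0.0, 0.007] rows 4.0
[-0.105, -1.129, 0.047, 0.0, 0.0, 0.029] rows 9.0
red 387 [391.3, 6.6] [ 0.7417 -0.2428  0.1494] 0.1507
red 794 [301.0, 136.7] [ 0.5793 -0.1905  0.0638] 0.0649
yellow 662 [294.7, 228.0] [ 0.4378 -0.2109  0.0639] 0.065
```

View pics/w1.png

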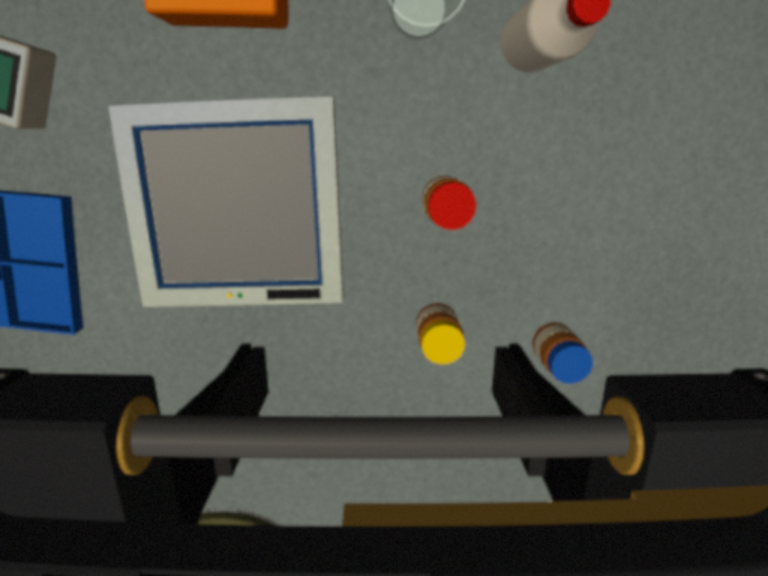

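The wrist view shows the deck at about (235,200), the red jar at (450,205), yellow at (442,343), blue at (570,360) and part of the carrier at the left. The pocket mouth is outlined in blue.

>>> servo_tool([
  [[0,-0.54,-0.08,0,0,0,1],[0,-0.54,-0.08,0,0,0,1],[0,-0.54,-0.08,0,0,0,1],[0,-0.54,-0.08,0,0,0,1],[-0.05,-0.7,-0.08,0,0,0.02,1],[-0.05,-0.7,-0.08,0,0,0.02,1],[-0.05,-0.7,-0.08,0,0,0.02,1],[-0.05,-0.7,-0.08,0,0,0.02,1],[-0.05,-0.7,-0.08,0,0,0.02,1]],
])

```text
time_s: 2.58
tool_pos: [0.498, 0.0726, 0.3782]
tool_rot: [180.0, 0.0, 5.4]
force: [-0.5, -1.2, -0.9]
grip_width: 0.0873
grasp_force: 0.0
```

```bash
cat >> h.py <<'E'
def deck(c,guess=(.55,.03)):
    "pocket mouth: blue line near guess; rect at z=.022 ; deck outline from white mask"
    h=cv2.cvtColor(c['frame'],cv2.COLOR_RGB2HSV);P=cloud(c)
    near=(np.hypot(P[...,0]-guess[0],P[...,1]-guess[1])<.17)
    m=((mask(c,'blue')>0)&near&(P[...,2]<.035)).astype(np.uint8)
    for nm,mm,z in(('line',m,.022),):
        uv=np.argwhere(mm)[:,::-1]
        q=onplane(c,uv,z)[:,:2]*1000
        print(nm,len(uv),cv2.minAreaRect(q.astype(np.float32)))
    w=(near&(h[...,1]<45)&(h[...,2]>120)).astype(np.uint8)
    n,L,S,C=cv2.connectedComponentsWithStats(w);i=1+np.argmax(S[1:,4])
    q=onplane(c,np.argwhere(L==i)[:,::-1],.022)[:,:2]*1000
    print('white',cv2.minAreaRect(q.astype(np.float32)),'z',np.nanmedian(P[L==i],0))
E
python3 - <<'E'
from h import *
c=shot('wrist');save(c,'w2')
deck(c)
for b in blobs(c,'blue',800): 
    ct=max(cv2.findContours(b[4].astype(np.uint8),0,2)[0],key=cv2.contourArea)
    print(b[:4],cv2.minAreaRect((onplane(c,ct.reshape(-1,2),.02)[:,:2]*1000).astype(np.float32)))
go(((.45,.22,.34),(180,0,4)))
E
```

```text
line 385 ((533.7930908203125, 31.930213928222656), (169.37728881835938, 181.36758422851562), 10.882428169250488)
white ((531.5783081054688, 30.09130096435547), (229.93621826171875, 269.3268127441406), 11.193103790283203) z [0.56394351 0.0412856  0.02168048]
(np.int32(8810), [121.1, 168.7], array([0.4338, 0.2942, 0.0035]), np.float64(0.0198)) ((431.00762939453125, 296.0960388183594), (160.31163024902344, 175.20729064941406), 3.5929198265075684)
at [0.498  0.0727 0.3781] [1.7998e+02 4.0000e-02 5.3500e+00] t 2.63 w 0.087 gf 0.0 q [ 25.   0. -36.  87.   0.  93. -96.]
[-0.114, -0.504, 0.127, 0.0, 0.0, 0.007] rows 4.0
```

View pics/w2.png

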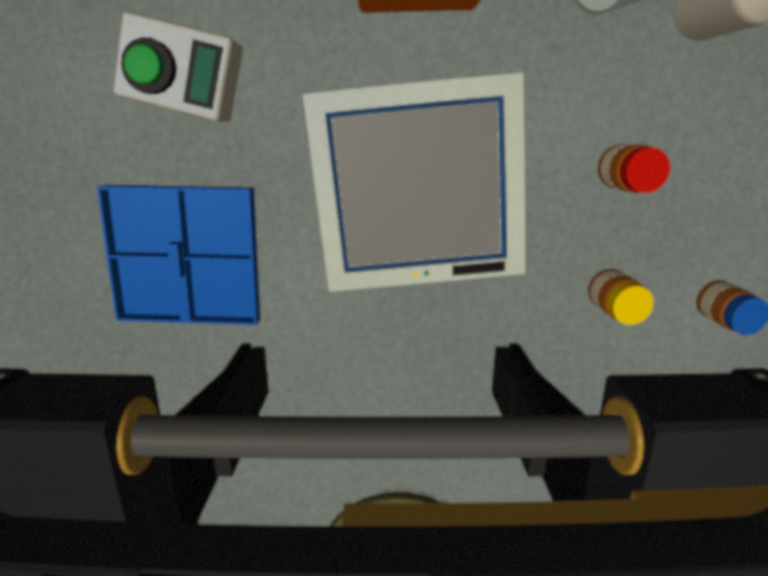

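The wrist view shows the carrier at (180,255), with its rib running vertically and a raised grip at (180,255), and the pocket outline at (420,185).

>>> servo_tool([
  [[-0.16,-0.6,0.3,0,0,0.009,1],[-0.16,-0.6,0.3,0,0,0.009,1],[-0.16,-0.6,0.3,0,0,0.009,1],[-0.16,-0.6,0.3,0,0,0.009,1],[-0.16,-0.6,0.3,0,0,0.009,1],[-0.16,-0.6,0.3,0,0,0.009,1],[-0.16,-0.6,0.3,0,0,0.009,1],[-0.16,-0.6,0.3,0,0,0.009,1]],
])

```text
time_s: 3.3
tool_pos: [0.4332, 0.2483, 0.2884]
tool_rot: [180.0, 0.0, 3.8]
force: [1.3, -0.5, 0.1]
grip_width: 0.0868
grasp_force: 0.0
```

Run:
```python
from h import *
c=shot('wrist');save(c,'w3')
P=cloud(c);b=max(blobs(c,'blue',800),key=lambda b:b[0])
m=b[4]&(P[...,2]>.027);Q=P[m];print(m.sum(),np.median(Q,0),Q.min(0),Q.max(0),cv2.minAreaRect((Q[:,:2]*1000).astype(np.float32)))
ct=max(cv2.findContours(b[4].astype(np.uint8),0,2)[0],key=cv2.contourArea)
print(b[:4],cv2.minAreaRect((onplane(c,ct.reshape(-1,2),.02)[:,:2]*1000).astype(np.float32)))
m2=b[4]&(P[...,2]>.015)&(P[...,2]<.025);print('mid z',np.median(P[m2],0))
go(((.4315,.2957,.10),(180,0,3.6)),((.4315,.2957,.0225),(180,0,3.6)))
```

```text
275 [0.43140389 0.29714301 0.03384344] [0.40960114 0.2908929  0.02707665] [0.44987233 0.30379263 0.03589936] ((429.7607116699219, 297.3360595703125), (39.94449234008789, 12.338695526123047), 2.425708532333374)
(np.int32(13914), [217.3, 150.7], array([0.4342, 0.2971, 0.0033]), np.float64(0.0197)) ((430.16461181640625, 298.0533447265625), (159.06402587890625, 171.09967041015625), 3.5656979084014893)
mid z [0.43140583 0.2975268  0.01975299]
at [0.4336 0.248  0.2887] [ 1.7999e+02 -1.0000e-02  3.7700e+00] t 3.35 w 0.0868 gf 0.0 q [  15.    0.  -48.   97.    0.   83. -119.]
[0.003, -0.159, 0.629, 0.0, -0.0, 0.001] rows 5.0
[0.003, -0.159, 0.887, 0.0, -0.0, 0.001] rows 7.0
```

View pics/w3.png

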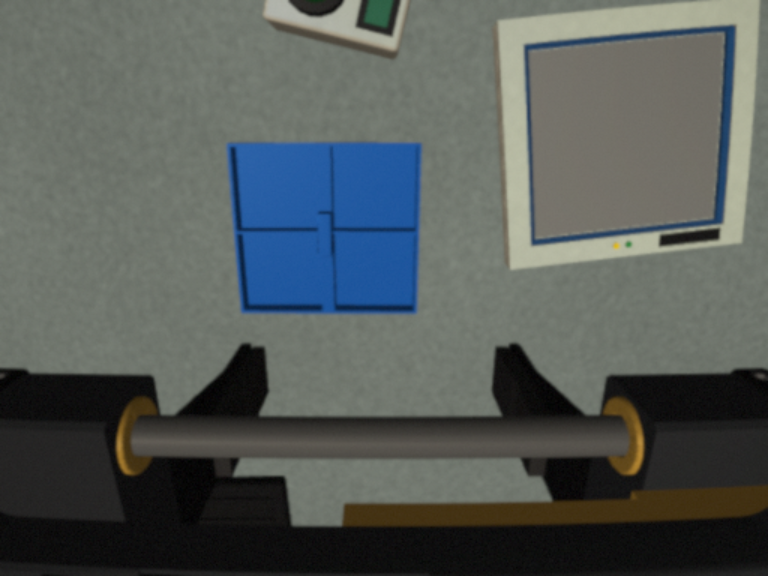

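The grip is at (325,232) in the picture, with its centre at about (0.430, 0.297) and its top at 34 mm. Next I grasp it.

>>> servo_tool([
  [[-0.01,-0.165,0.63,0,0,0,0.6],[-0.01,-0.165,0.63,0,0,0,0.6],[-0.01,-0.165,0.63,0,0,0,0.6],[-0.01,-0.165,0.63,0,0,0,0.6],[-0.01,-0.165,0.63,0,0,0,0.6],[-0.01,-0.165,0.78,0,0,0,0.6],[-0.01,-0.165,0.85,0,0,0,0.6],[-0.01,-0.165,0.885,0,0,0,0.6],[-0.01,-0.165,0.885,0,0,0,0.6],[-0.01,-0.165,0.885,0,0,0,0.6]],
])

```text
time_s: 4.18
tool_pos: [0.4273, 0.2983, 0.0234]
tool_rot: [-180.0, -0.0, 3.8]
force: [1.5, -0.4, 0.8]
grip_width: 0.0525
grasp_force: 0.0
```

>>> servo_tool([
  [[0,0,0,0,0,0,0],[0,0,0,0,0,0,0],[0,0,0,0,0,0,0],[0,0,0,0,0,0,0],[0,0,0,0,0,0,0],[0,0,0,0,0,0,0],[0,0,0,0,0,0,0],[0,0,0,0,0,0,0]],
], grip_force=35)

```text
time_s: 4.85
tool_pos: [0.4256, 0.2988, 0.0231]
tool_rot: [180.0, 0.0, 4.0]
force: [-0.1, -0.4, 2.5]
grip_width: 0.0116
grasp_force: 35.0
```

Run:
```python
from h import *
go(((.4315,.2957,.10),(180,0,3.6)),((.534,.032,.16),(180,0,10.9)))
```

```text
at [0.4256 0.2988 0.0231] [1.7995e+02 1.0000e-02 3.9700e+00] t 4.85 w 0.0116 gf 35.0 q [   4.   20.  -47.  112.   18.   55. -138.]
[0.019, 0.012, -0.256, 0.0, 0.0, 0.002] rows 2.0
[0.299, 0.913, -0.456, 0.0, 0.0, -0.039] rows 8.0
```

>>> servo_tool([
  [[0.01,0,-0.15,0,0,0,0],[0.02,0.0,-0.3,0,0,0,0],[0.15,0.4,-0.4,0,0,-0.02,0],[0.28,0.9,-0.4,0,0,-0.038,0],[0.28,0.9,-0.4,0,0,-0.038,0],[0.28,0.9,-0.4,0,0,-0.038,0],[0.28,0.9,-0.4,0,0,-0.038,0],[0.28,0.9,-0.4,0,0,-0.038,0],[0.28,0.9,-0.4,0,0,-0.038,0],[0.28,0.9,-0.4,0,0,-0.038,0],[0.28,0.9,-0.4,0,0,-0.038,0]],
])

```text
time_s: 5.77
tool_pos: [0.5283, 0.0329, 0.1424]
tool_rot: [-180.0, 0.1, 10.5]
force: [-0.4, 0.2, -1.6]
grip_width: 0.0116
grasp_force: 35.0
```

Run:
```python
from h import *
c=shot('wrist');save(c,'w4');s=shot('scene');t=shot('top');save(t,'t4');o=get_obs()
z=o['tool_pos'][2]-.0231
for c in (c,t):
  P=cloud(c);b=[b for b in blobs(c,'blue',800) if b[2][1]>-.3]
  for b in b:
    ct=max(cv2.findContours(b[4].astype(np.uint8),0,2)[0],key=cv2.contourArea)
    print(b[:4],cv2.minAreaRect((onplane(c,ct.reshape(-1,2),z+.02)[:,:2]*1000).astype(np.float32)))
    m=b[4]&(P[...,2]>z+.015)&(P[...,2]<z+.024);print(m.sum(),np.nanmedian(P[m],0),cv2.minAreaRect((P[m][:,:2]*1000).astype(np.float32)))
go(((.5294,.0312,.10),(180,0,10.9)))
```

```text
(np.int32(50702), [252.7, 169.5], array([0.5686, 0.0401, 0.1225]), np.float64(0.1392)) ((559.7742309570312, 38.9600830078125), (111.91297149658203, 171.45372009277344), 10.539362907409668)
9046 [0.57518216 0.04335121 0.1388921 ] ((559.9395141601562, 38.80780792236328), (104.44570922851562, 173.14646911621094), 10.672428131103516)
(np.int32(1164), [253.0, 322.0], array([0.4641, 0.0231, 0.1325]), np.float64(0.1398)) ((473.19110107421875, 22.782917022705078), (23.104347229003906, 32.244529724121094), 10.491517066955566)
525 [0.47370174 0.02316223 0.13925405] ((470.80242919921875, 26.6080265045166), (26.65909194946289, 18.78915023803711), 10.977212905883789)
at [0.5273 0.0373 0.1425] [-1.7995e+02  6.0000e-02  1.0950e+01] t 5.92 w 0.0116 gf 35.0 q [ 31.  10. -42. 105.   7.  67. -92.]
[0.003, 0.022, 0.142, -0.0, 0.0, 0.0] rows 2.0
```

View pics/w4.png

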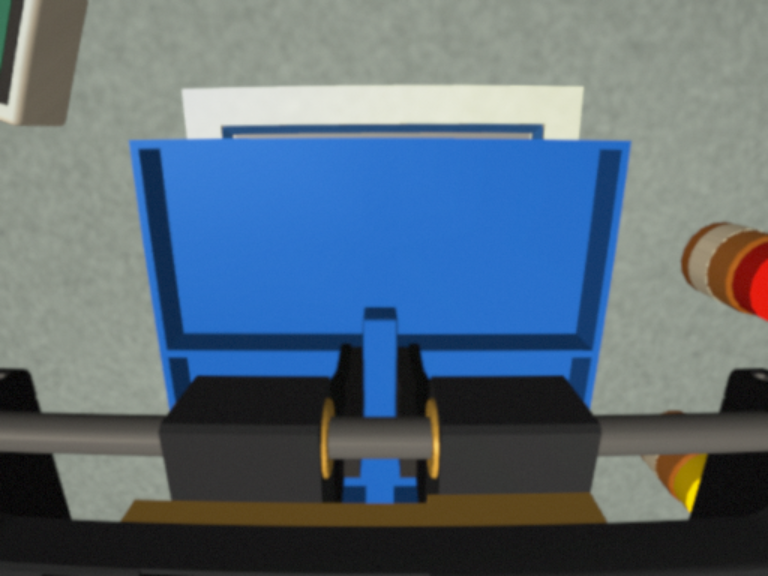

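The carrier hangs level in the grip, with its far wall at row 145 and the deck visible behind it. I'll settle over the pocket and re-measure the in-hand offset at rest.

>>> servo_tool([
  [[-0.005,0.02,0.1,0,0,0,0],[-0.005,0.02,0.1,0,0,0,0],[-0.005,0.02,0.1,0,0,0,0],[-0.005,0.02,0.1,0,0,0,0],[-0.005,0.02,0.1,0,0,0,0],[-0.005,0.02,0.1,0,0,0,0]],
])

```text
time_s: 6.42
tool_pos: [0.5285, 0.0303, 0.1142]
tool_rot: [180.0, -0.1, 10.9]
force: [0.4, -1.0, -1.5]
grip_width: 0.0115
grasp_force: 35.0
```

```bash
cat > inhand.py <<'E'
from h import *
o=get_obs();c=shot('wrist');z=o['tool_pos'][2]-.0231
P=cloud(c);b=max(blobs(c,'blue',3000),key=lambda b:b[0])
ct=max(cv2.findContours(b[4].astype(np.uint8),0,2)[0],key=cv2.contourArea).reshape(-1,2)
q=onplane(c,ct,z+.02)[:,:2]*1000
(cx,cy),(w,h),a=cv2.minAreaRect(q.astype(np.float32));print((cx,cy),(w,h),a)
u=np.array([np.cos(np.radians(a)),np.sin(np.radians(a))])
front=np.array([cx,cy])+u*(w/2)
T=np.array(o['tool_pos'][:2])*1000;print('tool',o['tool_pos'],o['tool_rot'][2],'centre',front-80*u,'offset',(front-80*u-T)@u,np.cross(u,front-80*u-T),o['joint_velocities'].round(1))
m=b[4]&(P[...,2]>z+.015)&(P[...,2]<z+.024);print('wall z',np.nanmedian(P[m],0)[2]-z)
E
python3 -W ignore inhand.py
```

```text
(560.2144165039062, 36.459373474121094) (112.41845703125, 171.61936950683594) 10.830469131469727
tool [0.52849903 0.03028807 0.11416823] 10.884754162260302 centre [536.84741897  31.98900055] offset 8.519293370979081 0.1019437991850416 [ 0.2  0.1  0.2  0.3  0.1 -0.1  0. ]
wall z 0.01972818593857603
```

Run:
```python
from h import *
go(((.5294,.0311,.055),(180,0,10.9)),((.5294,.0311,.035),(180,0,10.9)))
c=shot('wrist');P=cloud(c);h=cv2.cvtColor(c['frame'],cv2.COLOR_RGB2HSV)
m=((mask(c,'blue')>0)&(P[...,2]<.03)&(P[...,0]>.5)&(P[...,2]>.005)).astype(np.uint8)
uv=np.argwhere(m)[:,::-1];q=onplane(c,uv,.022)[:,:2]*1000
print(len(uv),cv2.minAreaRect(q.astype(np.float32)),q.max(0))
```

```text
at [0.5284 0.0301 0.114 ] [ 1.7997e+02 -9.0000e-02  1.0860e+01] t 6.47 w 0.0113 gf 35.0 q [ 31.  12. -41. 107.   9.  64. -92.]
[0.004, -0.003, 0.197, 0.0, -0.001, -0.0] rows 2.0
[0.003, -0.003, 0.263, 0.0, -0.001, -0.0] rows 2.0
1031 ((614.8579711914062, 47.36688232421875), (6.577200889587402, 182.69142150878906), 10.56545352935791) [634.23508345 137.04262754]
```

>>> servo_tool([
  [[0.005,-0.003,0.1,0,0,0,0],[0.005,-0.003,0.197,0,0,0,0],[0.005,-0.003,0.197,0,0,0,0],[0.005,-0.003,0.22,0,0,0,0],[0.005,-0.003,0.235,0,0,0,0],[0.005,-0.003,0.25,0,0,0,0],[0.005,-0.003,0.26,0,0,0,0],[0.005,-0.003,0.262,0,0,0,0],[0.005,-0.003,0.262,0,0,0,0]],
])

```text
time_s: 7.27
tool_pos: [0.5297, 0.0307, 0.0351]
tool_rot: [180.0, -0.1, 10.8]
force: [-0.1, -0.5, -2.2]
grip_width: 0.0115
grasp_force: 35.0
```

>>> servo_tool([
  [[0,0,0.005,0,0,0,0],[0,0,0.005,0,0,0,0.4],[0,0,0.005,0,0,0,0.4],[0,0,0.005,0,0,0,0.4],[0,0,0.005,0,0,0,0.4],[0,0,-0.05,0,0,0,0.4],[0,0,-0.3,0,0,0,0.5],[-0.2,0,-0.8,0,0,0,1],[-0.2,0,-0.8,0,0,0,1],[-0.2,0,-0.8,0,0,0,1],[-0.2,0,-0.8,0,0,0,1],[-0.2,0,-0.8,0,0,0,1]],
])

```text
time_s: 8.27
tool_pos: [0.4703, 0.0197, 0.2786]
tool_rot: [179.9, -0.2, 10.8]
force: [1.1, 0.6, 0.7]
grip_width: 0.0667
grasp_force: 0.0
```

Run:
```python
from h import *
c=shot('wrist');save(c,'w5');P=cloud(c)
b=max(blobs(c,'blue',3000),key=lambda b:b[0])
ct=max(cv2.findContours(b[4].astype(np.uint8),0,2)[0],key=cv2.contourArea).reshape(-1,2)
print(cv2.minAreaRect((onplane(c,ct,.03)[:,:2]*1000).astype(np.float32)))
a=np.radians(10.85);ux=np.array([np.cos(a),np.sin(a)]);uy=np.array([-np.sin(a),np.cos(a)]);ce=np.array([.5342,.032])
for sx in(-1,1):
  for sy in(-1,1):
    f=ce+ux*sx*.039+uy*sy*.0445
    m=np.hypot(P[...,0]-f[0],P[...,1]-f[1])<.02
    print(sx,sy,f.round(4),m.sum(),np.nanmedian(P[m],0)[2] if m.sum() else None)
m=b[4]&(P[...,2]>.041);print('boss',np.median(P[m],0))
go(((.5,-.1,.3),(180,0,10)))
```

```text
((533.8408203125, 31.93903350830078), (166.69200134277344, 179.01531982421875), 10.824732780456543)
-1 -1 [ 0.5043 -0.019 ] 19436 0.37248895954199335
-1 1 [0.4875 0.0684] 18603 0.37183653794671745
1 -1 [ 0.5809 -0.0044] 797 0.014849808005329368
1 1 [0.5641 0.083 ] 797 0.014844739506759075
boss [0.53420148 0.03205704 0.04594543]
at [0.4716 0.0195 0.2824] [179.69  -0.53  10.82] t 8.32 w 0.071 gf 0.0 q [ 38.  -5. -41. 101.  -3.  82. -81.]
[0.019, 0.409, -0.056, 0.002, -0.003, 0.005] rows 3.0
```

View pics/w5.png

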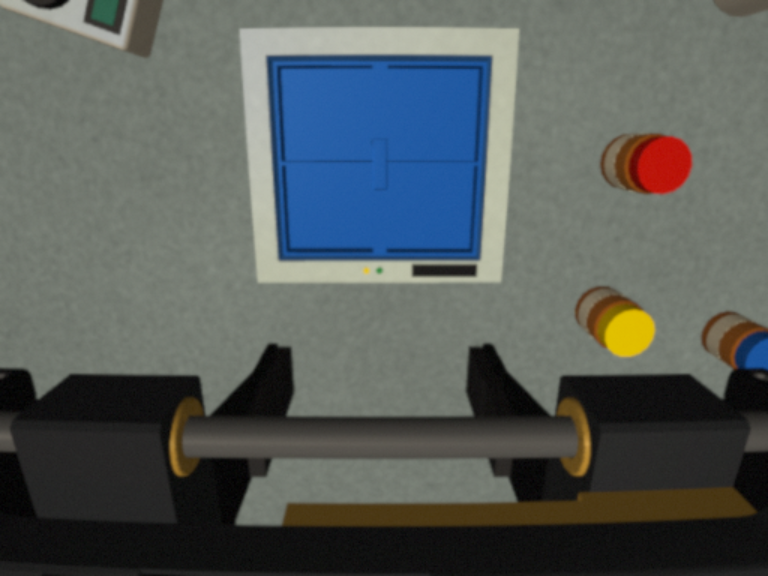

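The carrier is home: floors at 14.8 mm and grip top at 45.9 mm, centred in the pocket at picture (380,160), and only red, yellow and blue jars are present. Next I set up side grasps heading +y with a 30° downward tilt.

```bash
cat >> h.py <<'E'
_Rd=Rd
def Rd(e): return e if isinstance(e,R) else _Rd(e)
def side(az=90,t=30):
    "tool z heads az, t below horizontal, tool x up"
    a,t=np.radians([az,t]);z=np.array([np.cos(a)*np.cos(t),np.sin(a)*np.cos(t),-np.sin(t)])
    y=np.array([np.sin(a),-np.cos(a),0]);return R.from_matrix(np.c_[np.cross(y,z),y,z])
def tcp(gp,o,back=0): return np.array(gp)+o.apply([0,0,.019-back])
E
python3 - <<'E'
from h import *
go(((.47,-.13,.36),(180,0,50)),((.45,-.27,.36),(180,0,90)))
E
```

```text
at [0.4716 0.0195 0.2824] [179.69  -0.53  10.82] t 8.32 w 0.071 gf 0.0 q [ 38.  -5. -41. 101.  -3.  82. -81.]
[-0.096, 0.49, -0.257, 0.003, -0.002, -0.218] rows 6.0
[-0.249, 0.936, -0.256, 0.003, -0.001, -0.44] rows 12.0
```

>>> servo_tool([
  [[-0.1,0.49,-0.26,0,0,-0.218,1],[-0.1,0.49,-0.26,0,0,-0.218,1],[-0.1,0.49,-0.26,0,0,-0.218,1],[-0.1,0.49,-0.26,0,0,-0.218,1],[-0.1,0.49,-0.26,0,0,-0.218,1],[-0.1,0.49,-0.26,0,0,-0.218,1],[-0.25,0.93,-0.26,0,0,-0.44,1],[-0.25,0.93,-0.26,0,0,-0.44,1],[-0.25,0.93,-0.26,0,0,-0.44,1],[-0.25,0.93,-0.26,0,0,-0.44,1],[-0.25,0.93,-0.26,0,0,-0.44,1],[-0.25,0.93,-0.26,0,0,-0.44,1]],
])

```text
time_s: 9.32
tool_pos: [0.4481, -0.2709, 0.3513]
tool_rot: [-179.9, -0.1, 90.1]
force: [0.4, 0.6, 0.4]
grip_width: 0.0873
grasp_force: 0.0
```

Run:
```python
from h import *
s=side(90,30)
go(((.44,-.42,.34),side(90,60)),((.44,-.45,.3),s))
```

```text
at [ 0.4481 -0.2709  0.3513] [-1.7993e+02 -6.0000e-02  9.0130e+01] t 9.32 w 0.0873 gf 0.0 q [ 50.   2. -22.  88.   1.  90.  28.]
[-0.497, -0.028, 0.037, -0.001, 0.166, 0.001] rows 5.0
[-0.597, -0.028, 0.17, -0.001, 0.333, 0.0] rows 9.0
```

>>> servo_tool([
  [[-0.5,-0.03,0.04,0,0.166,0,1],[-0.5,-0.03,0.04,0,0.166,0,1],[-0.5,-0.03,0.04,0,0.166,0,1],[-0.5,-0.03,0.04,0,0.166,0,1],[-0.5,-0.03,0.04,0,0.166,0,1],[-0.6,-0.03,0.17,0,0.333,0,1],[-0.6,-0.03,0.17,0,0.333,0,1],[-0.6,-0.03,0.17,0,0.333,0,1],[-0.6,-0.03,0.17,0,0.333,0,1],[-0.6,-0.03,0.17,0,0.333,0,1],[-0.6,-0.03,0.17,0,0.333,0,1],[-0.6,-0.03,0.17,0,0.333,0,1]],
])

```text
time_s: 10.32
tool_pos: [0.4218, -0.4677, 0.2953]
tool_rot: [176.4, -49.0, 85.8]
force: [-15.2, -15.2, -18.1]
grip_width: 0.0872
grasp_force: 0.0
```

```bash
cat > jars.py <<'E'
from h import *
def jars(c,ks=('blue','red','yellow')):
    P=cloud(c)
    for k in ks:
        for b in blobs(c,k,100):
            if not .05<b[2][2]<.08: continue
            m=b[4]&(P[...,2]>b[3]-.004)
            ct=max(cv2.findContours(m.astype(np.uint8),0,2)[0],key=cv2.contourArea).reshape(-1,2)
            (x,y),r=cv2.minEnclosingCircle((onplane(c,ct,.064)[:,:2]*1000).astype(np.float32))
            print(k,b[0],b[1],'med',b[2],'circle',round(x,1),round(y,1),'r',round(r,1),'top',b[3])
if __name__=='__main__':
    c=shot('wrist');jars(c)
E
python3 - <<'E'
from jars import *
c=shot('wrist');jars(c);jars(shot('top'))
s=side(90,30)
g=np.array([.437,-.355,.036]);go((tcp(g,s,.1),s),(tcp(g,s),s))
E
```

```text
blue 800 [245.8, 232.9] med [ 0.4341 -0.3581  0.0635] circle 433.8 -356.6 r 23.1 top 0.0645
red 524 [318.5, 138.0] med [ 0.5762 -0.1969  0.0637] circle 577.6 -193.8 r 24.1 top 0.0647
yellow 578 [236.5, 153.0] med [ 0.4342 -0.217   0.0634] circle 435.0 -214.8 r 23.5 top 0.0645
blue 200 [379.6, 229.6] med [ 0.4363 -0.3559  0.0636] circle 436.0 -355.3 r 22.6 top 0.0669
red 191 [320.9, 181.7] med [ 0.5798 -0.1919  0.0641] circle 580.2 -192.0 r 22.6 top 0.0673
yellow 207 [330.0, 230.5] med [ 0.4387 -0.2126  0.0634] circle 437.4 -213.2 r 22.3 top 0.0666
at [ 0.4274 -0.4612  0.2963] [174.96 -49.25  88.15] t 10.42 w 0.0871 gf 0.0 q [ 84.  53. -56.  51.  -2. 117.  28.]
[-0.476, -0.022, 0.57, 0.036, 0.06, -0.003] rows 6.0
[-0.414, -0.06, 0.896, 0.036, 0.06, -0.003] rows 8.0
```

Tilting heading +y ran joint 6 to its limit of 117°. Jars should be grasped tangentially instead, with the closing axis radial and the tilt taken by joint 5, so I'll go back and try that.

Run:
```python
from h import *
go(((.437,-.355,.33),(180,0,51)),((.437,-.355,.33),side(51,60)))
```

```text
at [ 0.4274 -0.4612  0.2963] [174.96 -49.25  88.15] t 10.42 w 0.0871 gf 0.0 q [ 84.  53. -56.  51.  -2. 117.  28.]
[0.317, 0.003, 0.197, -0.063, -0.271, 0.181] rows 9.0
[0.317, 0.003, 0.197, -0.105, -0.11, 0.155] rows 6.0
```

>>> servo_tool([
  [[0.32,0,0.2,-0.063,-0.271,0.181,1],[0.32,0,0.2,-0.063,-0.271,0.181,1],[0.32,0,0.2,-0.063,-0.271,0.181,1],[0.32,0,0.2,-0.063,-0.271,0.181,1],[0.32,0,0.2,-0.063,-0.271,0.181,1],[0.32,0,0.2,-0.063,-0.271,0.181,1],[0.32,0,0.2,-0.063,-0.271,0.181,1],[0.32,0,0.2,-0.063,-0.271,0.181,1],[0.32,0,0.2,-0.063,-0.271,0.181,1],[0.32,0,0.2,-0.063,-0.271,0.181,1],[0.32,0,0.2,-0.063,-0.271,0.181,1],[0.32,0,0.2,-0.063,-0.271,0.181,1]],
])

```text
time_s: 11.42
tool_pos: [0.4409, -0.3433, 0.3439]
tool_rot: [178.8, -0.4, 52.3]
force: [-0.6, -0.4, -0.8]
grip_width: 0.0872
grasp_force: 0.0
```

Run:
```python
from h import *
go(((.437,-.355,.33),(180,0,51)),((.437,-.355,.33),side(51,60)),((.437,-.355,.33),side(51,30)));print(get_obs()['force'])
```

```text
at [ 0.4409 -0.3433  0.3439] [178.75  -0.42  52.28] t 11.42 w 0.0872 gf 0.0 q [ 86.  10. -58.  84.   8.  89.  -9.]
[-0.039, 0.012, 0.046, 0.007, -0.002, 0.007] rows 1.0
[-0.039, 0.012, 0.046, 0.005, 0.164, 0.009] rows 5.0
[-0.039, 0.012, 0.046, 0.003, 0.331, 0.01] rows 9.0
[-0.56992422 -0.37448287 -0.75308486]
```

>>> servo_tool([
  [[-0.04,0,0.05,0,0.164,0,1],[-0.04,0,0.05,0,0.164,0,1],[-0.04,0,0.05,0,0.164,0,1],[-0.04,0,0.05,0,0.164,0,1],[-0.04,0,0.05,0,0.164,0,1],[-0.04,0,0.05,0,0.164,0,1]],
])

```text
time_s: 11.92
tool_pos: [0.4314, -0.3562, 0.3271]
tool_rot: [178.8, -30.0, 52.5]
force: [-0.8, -0.0, -0.0]
grip_width: 0.0871
grasp_force: 0.0
```

Run:
```python
from h import *
go(((.437,-.355,.33),(180,0,51)),((.437,-.355,.33),side(51,60)),((.437,-.355,.33),side(51,30)));print(get_obs()['force'])
```

```text
at [ 0.4314 -0.3562  0.3271] [178.76 -30.01  52.47] t 11.92 w 0.0871 gf 0.0 q [102.  17. -57.  86. -16.  88.   9.]
[0.018, 0.013, -0.001, 0.005, -0.167, 0.006] rows 5.0
[0.018, 0.013, -0.001, 0.003, -0.0, 0.007] rows 1.0
[0.018, 0.013, -0.001, 0.001, 0.167, 0.008] rows 5.0
[-0.81021258 -0.01958815 -0.04421443]
```

>>> servo_tool([
  [[0.01,0,0,0,0.167,0,1],[0.01,0,0,0,0.167,0,1],[0.01,0,0,0,0.167,0,1],[0.01,0,0,0,0.167,0,1],[0.01,0,0,0,0.167,0,1],[0.01,0,0,0,0.167,0,1],[0.01,0,0,0,0.167,0,1]],
])

```text
time_s: 12.5
tool_pos: [0.4371, -0.3488, 0.3318]
tool_rot: [177.3, -59.8, 54.8]
force: [-0.5, 0.7, 0.5]
grip_width: 0.0871
grasp_force: 0.0
```

```bash
cat >> h.py <<'E'
_go=go
def go(*w,o=None):
    o=o or get_obs()
    with open('log.txt','a') as f: f.write(' '.join(f'{x:.6f}' for x in np.r_[o['qpos'],o['tool_pos'],o['tool_rot']])+'\n')
    _go(*w,o=o)
E
python3 - <<'E'
from jars import *
s=side(51,30)
g=np.array([.4355,-.3555,.036]);go((tcp(g,s,.09)+[0,0,.0],s),(tcp(g,s),s));jars(shot('wrist'),('blue',))
E
```

```text
at [ 0.4371 -0.3488  0.3318] [177.3 -59.8  54.8] t 12.5 w 0.0871 gf 0.0 q [108.  32. -58.  88. -31.  90.  18.]
[-0.863, -0.016, 0.241, -0.003, 0.001, 0.011] rows 7.0
[-0.863, -0.013, 0.541, -0.003, 0.001, 0.011] rows 8.0
```

>>> servo_tool([
  [[-0.3,0,0.05,0,0,0.01,1],[-0.55,-0.01,0.1,0,0,0.01,1],[-0.75,-0.01,0.2,0,0,0.01,1],[-0.8,-0.015,0.24,0,0,0.01,1],[-0.8,-0.015,0.24,0,0,0.01,1],[-0.8,-0.015,0.24,0,0,0.01,1],[-0.8,-0.015,0.24,0,0,0.01,1],[-0.8,-0.015,0.24,0,0,0.01,1],[-0.8,-0.015,0.24,0,0,0.01,1],[-0.8,-0.015,0.24,0,0,0.01,1]],
])

```text
time_s: 13.38
tool_pos: [0.4031, -0.3973, 0.0909]
tool_rot: [179.9, -59.8, 51.5]
force: [0.6, 0.1, 0.4]
grip_width: 0.0871
grasp_force: 0.0
```

Run:
```python
from jars import *
s=side(51,30)
g=np.array([.4355,-.3555,.036]);go((tcp(g,s,.09)+[0,0,.0],s),(tcp(g,s),s));c=shot('wrist');jars(c,('blue',));save(c,'w6');print(get_obs()['force'])
```

```text
at [ 0.4031 -0.3973  0.0909] [179.94 -59.83  51.51] t 13.38 w 0.0871 gf 0.0 q [104.  50. -48.  91. -20.  79.  30.]
[-0.07, -0.004, 0.008, -0.002, 0.001, 0.001] rows 1.0
[-0.069, -0.002, 0.308, -0.002, 0.001, 0.001] rows 3.0
blue 2718 [251.5, 211.8] med [ 0.4309 -0.36    0.0635] circle 432.8 -356.6 r 23.9 top 0.0643
[ 0.30252445  1.82499071 -0.0273866 ]
```

View pics/w6.png

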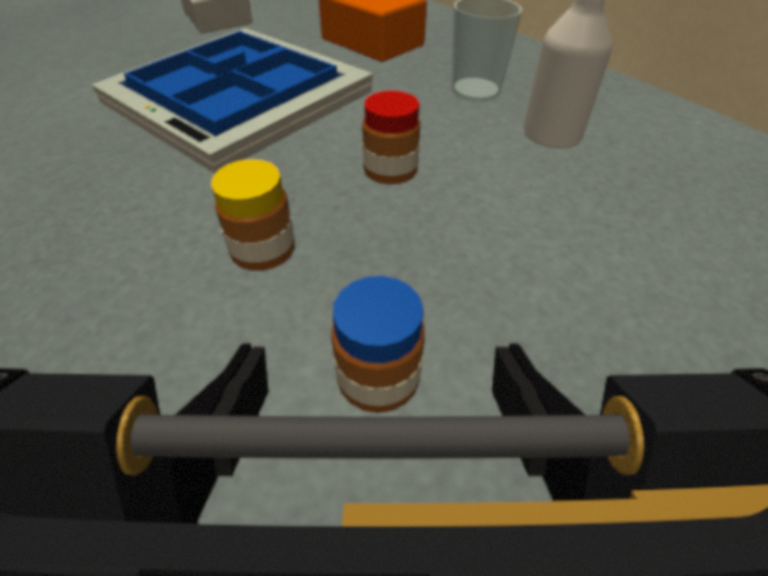

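The blue jar is centred between the open fingers at (378,340), and yellow and red are clear of them. I'll go in and grip.

>>> servo_tool([
  [[-0.07,-0.005,0.01,0,0,0,1],[-0.07,-0.005,0.08,0,0,0,1],[-0.07,-0.005,0.16,0,0,0,1],[-0.07,-0.005,0.24,0,0,0,1],[-0.07,-0.005,0.3,0,0,0,1],[-0.07,-0.005,0.303,0,0,0,1],[-0.07,-0.005,0.303,0,0,0,1],[-0.07,-0.005,0.303,0,0,0,0],[-0.07,-0.005,0.303,0,0,0,0],[-0.07,-0.005,0.303,0,0,0,0],[-0.07,-0.005,0.303,0,0,0,0],[-0.07,-0.005,0.303,0,0,0,0]],
], grip_force=35)

```text
time_s: 14.43
tool_pos: [0.442, -0.3432, 0.0232]
tool_rot: [-179.5, -59.9, 50.8]
force: [0.1, -0.3, -0.4]
grip_width: 0.0616
grasp_force: 0.0
```

>>> servo_tool([
  [[0,0,0,0,0,0,0],[0,0,0,0,0,0,0],[0,0,0,0,0,0,0],[0,0,0,0,0,0,0]],
])

```text
time_s: 14.77
tool_pos: [0.4423, -0.3428, 0.0231]
tool_rot: [-179.5, -60.0, 50.9]
force: [0.4, -1.8, 0.8]
grip_width: 0.0494
grasp_force: 35.0
```

Run:
```python
from h import *
s=side(51,30)
go(((.44,-.35,.38),s),((.46,-.33,.38),s));print(get_obs()['force'])
```

```text
at [ 0.4423 -0.3428  0.0231] [-179.47  -59.96   50.86] t 14.77 w 0.0494 gf 35.0 q [101.  53. -47.  97. -20.  69.  32.]
[1.018, 0.003, -0.616, -0.002, 0.0, -0.0] rows 9.0
[1.065, 0.014, -0.535, -0.002, 0.0, -0.0] rows 9.0
[ 0.3696665  -1.78097438  0.77100749]
```

>>> servo_tool([
  [[0.1,0,-0.06,0,0,0,0],[0.3,0,-0.17,0,0,0,0],[0.5,0,-0.29,0,0,0,0],[0.9,0,-0.55,0,0,0,0],[0.9,0,-0.55,0,0,0,0],[1,0,-0.6,0,0,0,0],[1,0,-0.6,0,0,0,0],[1,0,-0.6,0,0,0,0],[1,0,-0.6,0,0,0,0],[1,0,-0.6,0,-0.1,0,0],[1,0,-0.6,0,-0.2,0,0],[1,0,-0.6,0,-0.2,0,0]],
])

```text
time_s: 15.77
tool_pos: [0.4389, -0.3491, 0.3727]
tool_rot: [-179.6, -38.1, 51.0]
force: [0.8, 0.4, -2.3]
grip_width: 0.0491
grasp_force: 35.0
```

Run:
```python
from h import *
s=side(51,30)
I=s*R.from_euler('y',180,degrees=True);print((s*R.from_euler('y',-60,degrees=True)).as_matrix().round(2))
go(((.45,-.35,.40),s*R.from_euler('y',-60,degrees=True)),((.45,-.35,.40),s*R.from_euler('y',-110,degrees=True)),((.45,-.35,.40),I));print(get_obs()['force'])
```

```text
[[ 0.63  0.78  0.  ]
 [ 0.78 -0.63  0.  ]
 [ 0.    0.   -1.  ]]
at [ 0.4389 -0.3491  0.3727] [-179.6   -38.12   50.97] t 15.77 w 0.0491 gf 35.0 q [103.  20. -58.  82. -21.  93.   7.]
[0.073, 0.03, -0.059, -0.002, -0.212, 0.001] rows 6.0
[0.073, 0.03, -0.059, -0.002, -0.49, 0.002] rows 13.0
[0.073, 0.03, -0.059, -0.001, -0.878, 0.003] rows 23.0
[ 0.77588822  0.36986455 -2.29001918]
```

>>> servo_tool([
  [[0.07,0,-0.06,0,-0.47,0,0],[0.07,0,-0.06,0,-0.47,0,0],[0.07,0,-0.06,0,-0.47,0,0],[0.07,0,-0.06,0,-0.47,0,0],[0.07,0,-0.06,0,-0.47,0,0],[0.07,0,-0.06,0,-0.47,0,0],[0.07,0,-0.06,0,-0.47,0,0],[0.07,0,-0.06,0,-0.47,0,0],[0.07,0,-0.06,0,-0.47,0,0],[0.07,0,-0.06,0,-0.47,0,0],[0.07,0,-0.06,0,-0.47,0,0],[0.07,0,-0.06,0,-0.47,0,0]],
])

```text
time_s: 16.77
tool_pos: [0.4445, -0.3418, 0.3993]
tool_rot: [-179.5, 46.4, 52.0]
force: [-0.3, 0.2, -2.1]
grip_width: 0.0491
grasp_force: 35.0
```

Run:
```python
from h import *
s=side(51,30)
I=s*R.from_euler('y',180,degrees=True)
go(((.45,-.35,.40),I),((.45,-.35,.45),I));print(get_obs()['force'])
```

```text
at [ 0.4445 -0.3418  0.3993] [-179.48   46.38   51.98] t 16.77 w 0.0491 gf 35.0 q [ 49.  21. -52.  80.  54. 116. -32.]
[-0.009, 0.031, 0.006, 0.003, -0.409, 0.003] rows 11.0
[-0.13, 0.03, -0.109, 0.003, -0.409, 0.003] rows 11.0
[-0.3309217   0.17916561 -2.06630934]
```

```bash
python3 - <<'E'
from h import *
def inv(az,t): return side(az+180,t)*R.from_euler('y',180,degrees=True)
E
cat >> h.py <<'E'
def inv(az,t=30): return side(az+180,t)*R.from_euler('y',180,degrees=True)  # heads az, t above horizontal, jar upside down
E
python3 - <<'E'
from h import *
go(((.45,-.35,.42),inv(-105,0)),((.45,-.37,.44),inv(-90)),((.45,-.37,.44),inv(-70)));print(inv(-90).as_matrix().round(2))
E
```

```text
at [ 0.4445 -0.3418  0.3993] [-179.48   46.38   51.98] t 16.77 w 0.0491 gf 35.0 q [ 49.  21. -52.  80.  54. 116. -32.]
[-0.057, 0.031, -0.04, -0.124, -0.239, -0.048] rows 7.0
[-0.142, 0.072, -0.049, -0.227, -0.393, -0.025] rows 12.0
[-0.142, 0.072, -0.049, -0.344, -0.372, -0.039] rows 13.0
[[ 0.    1.    0.  ]
 [-0.5   0.   -0.87]
 [-0.87  0.    0.5 ]]
```

>>> servo_tool([
  [[-0.03,0.02,-0.02,-0.08,-0.06,-0.02,0],[-0.06,0.03,-0.04,-0.124,-0.15,-0.04,0],[-0.06,0.03,-0.04,-0.124,-0.239,-0.048,0],[-0.06,0.03,-0.04,-0.124,-0.239,-0.048,0],[-0.06,0.03,-0.04,-0.124,-0.239,-0.048,0],[-0.06,0.03,-0.04,-0.124,-0.239,-0.048,0],[-0.14,0.07,-0.05,-0.227,-0.393,-0.025,0],[-0.14,0.07,-0.05,-0.227,-0.393,-0.025,0],[-0.14,0.07,-0.05,-0.227,-0.393,-0.025,0],[-0.14,0.07,-0.05,-0.227,-0.393,-0.025,0],[-0.14,0.07,-0.05,-0.227,-0.393,-0.025,0],[-0.14,0.07,-0.05,-0.227,-0.393,-0.025,0]],
])

```text
time_s: 17.77
tool_pos: [0.4475, -0.3718, 0.438]
tool_rot: [-0.3, 60.1, -90.3]
force: [-0.1, -0.6, -3.5]
grip_width: 0.0494
grasp_force: 35.0
```

Run:
```python
from h import *
go(((.45,-.37,.44),inv(-90)),((.45,-.37,.44),inv(-70)));o=get_obs();print(o['force'],Rd(o['tool_rot']).as_matrix().round(2))
```

```text
at [ 0.4475 -0.3718  0.438 ] [ -0.27  60.12 -90.35] t 17.77 w 0.0494 gf 35.0 q [ 17.  22. -15. 125. 114. 117. -51.]
[-0.009, 0.008, -0.002, -0.0, -0.001, 0.001] rows 1.0
[-0.009, 0.008, -0.002, -0.096, -0.001, 0.056] rows 3.0
[-0.09598879 -0.55180898 -3.45465825] [[-0.    1.   -0.  ]
 [-0.5  -0.   -0.87]
 [-0.87 -0.    0.5 ]]
```

It is inverted. I'll hold for over a second while easing joint 6 off its limit with a small yaw.

>>> servo_tool([
  [[0,0,0,-0.05,0,0.028,0],[0,0,0,-0.05,0,0.028,0],[0,0,0,-0.05,0,0.028,0],[0,0,0,-0.05,0,0.028,0],[0,0,0,-0.05,0,0.028,0],[0,0,0,-0.05,0,0.028,0],[0,0,0,-0.05,0,0.028,0],[0,0,0,-0.05,0,0.028,0],[0,0,0,-0.05,0,0.028,0],[0,0,0,-0.05,0,0.028,0],[0,0,0,-0.05,0,0.028,0],[0,0,0,-0.05,0,0.028,0]],
])

```text
time_s: 18.77
tool_pos: [0.4485, -0.3715, 0.4406]
tool_rot: [0.3, 60.2, -79.7]
force: [-0.3, -0.1, -2.0]
grip_width: 0.0494
grasp_force: 35.0
```

>>> servo_tool([
  [[0,0,0,0,0,0,0],[0,0,0,0,0,0,0],[0,0,0,0,0,0,0],[0,0,0,0,0,0,0]],
])

```text
time_s: 19.1
tool_pos: [0.4485, -0.3714, 0.4406]
tool_rot: [0.3, 60.2, -79.7]
force: [-0.4, 0.4, -1.6]
grip_width: 0.0496
grasp_force: 35.0
```

Run:
```python
from h import *
s=side(51,30)
go(((.45,-.35,.42),inv(-105,0)),((.445,-.345,.40),inv(-129,-45)),((.44,-.35,.38),s*R.from_euler('y',-60,degrees=True)));print(get_obs()['force'])
```

```text
at [ 0.4485 -0.3714  0.4406] [  0.3   60.18 -79.65] t 19.1 w 0.0496 gf 35.0 q [ 19.  17. -15. 132. 121. 112. -56.]
[0.025, 0.017, -0.094, 0.136, 0.163, -0.037] rows 6.0
[0.073, 0.004, -0.144, 0.289, 0.388, 0.038] rows 13.0
[0.138, -0.016, -0.166, 0.282, 0.617, 0.163] rows 18.0
[-0.43921895  0.36758326 -1.61367705]
```

Run:
```python
from h import *
go(((.47,-.30,.42),inv(-80,-15)),((.49,-.23,.40),inv(-80,-55)))
```

```text
at [ 0.4485 -0.3714  0.4406] [  0.3   60.18 -79.65] t 19.1 w 0.0496 gf 35.0 q [ 19.  17. -15. 132. 121. 112. -56.]
[-0.05, 0.112, -0.227, 0.0, 0.249, -0.001] rows 7.0
[-0.101, 0.218, -0.449, 0.001, 0.471, -0.001] rows 12.0
```

>>> servo_tool([
  [[-0.01,0.02,-0.05,0,0.04,0,0],[-0.02,0.04,-0.08,0,0.08,0,0],[-0.03,0.06,-0.12,0,0.12,0,0],[-0.04,0.08,-0.16,0,0.16,0,0],[-0.05,0.1,-0.2,0,0.2,0,0],[-0.05,0.11,-0.23,0,0.24,0,0],[-0.06,0.14,-0.28,0,0.28,0,0],[-0.07,0.16,-0.32,0,0.32,0,0],[-0.08,0.18,-0.36,0,0.36,0,0],[-0.09,0.2,-0.4,0,0.4,0,0],[-0.1,0.22,-0.45,0,0.44,0,0],[-0.1,0.22,-0.45,0,0.47,0,0]],
])

```text
time_s: 20.1
tool_pos: [0.4916, -0.2259, 0.4002]
tool_rot: [179.7, 34.8, 100.2]
force: [0.2, 0.3, -2.8]
grip_width: 0.0491
grasp_force: 35.0
```

Run:
```python
from h import *
go(((.53,-.05,.36),side(100,65)),((.54,-.0,.32),side(100,45)),((.56,.05,.30),side(100,30)))
```

```text
at [ 0.4916 -0.2259  0.4002] [179.7   34.82 100.21] t 20.1 w 0.0491 gf 35.0 q [ 16.  -7. -15.  98.  32.  82.   9.]
[0.532, 0.231, -0.205, 0.002, 0.332, 0.002] rows 9.0
[0.738, 0.293, -0.186, 0.001, 0.443, 0.002] rows 12.0
[0.901, 0.388, -0.217, 0.001, 0.527, 0.003] rows 14.0
```

>>> servo_tool([
  [[0.05,0.02,-0.02,0,0.04,0,0],[0.12,0.05,-0.05,0,0.08,0,0],[0.18,0.08,-0.08,0,0.12,0,0],[0.25,0.11,-0.1,0,0.16,0,0],[0.32,0.14,-0.13,0,0.2,0,0],[0.38,0.17,-0.15,0,0.24,0,0],[0.44,0.2,-0.18,0,0.28,0,0],[0.5,0.22,-0.2,0,0.32,0,0],[0.56,0.24,-0.2,0,0.36,0,0],[0.64,0.26,-0.2,0,0.4,0,0],[0.72,0.29,-0.19,0,0.44,0,0],[0.72,0.29,-0.19,0,0.44,0,0]],
])

```text
time_s: 21.1
tool_pos: [0.5377, -0.0092, 0.3142]
tool_rot: [-179.1, -44.5, 99.4]
force: [-0.9, -1.2, -5.3]
grip_width: 0.0492
grasp_force: 35.0
```

```bash
cat >> h.py <<'E'
A=np.radians(10.85);UX=np.array([np.cos(A),np.sin(A),0]);UY=np.array([-np.sin(A),np.cos(A),0]);CC=np.array([.534,.032,.012])
def bay(sx,sy,h=.003): return CC+UX*sx*.039+UY*sy*.0445+[0,0,h]
E
python3 - <<'E'
from h import *
s=side(100,30);b=bay(1,1);print(b)
go((tcp(b+[0,0,.0326+.15],s),s),(tcp(b+[0,0,.0326+.04],s),s),(tcp(b+[0,0,.0326],s),s))
E
```

```text
[0.5639262  0.08304579 0.015     ]
at [ 0.5377 -0.0092  0.3142] [-179.14  -44.46   99.37] t 21.1 w 0.0492 gf 35.0 q [ 27.  18.  -7.  85. -36. 101.  31.]
[-0.049, 0.144, 0.539, -0.002, 0.086, -0.003] rows 5.0
[-0.306, 0.148, 0.801, -0.002, 0.086, -0.003] rows 7.0
[-0.399, 0.149, 0.896, -0.002, 0.086, -0.003] rows 8.0
```

>>> servo_tool([
  [[-0.01,0.05,0.12,0,0.03,0,0],[-0.03,0.1,0.25,0,0.06,0,0],[-0.04,0.14,0.4,0,0.086,0,0],[-0.05,0.144,0.54,0,0.086,0,0],[-0.05,0.144,0.54,0,0.086,0,0],[-0.15,0.146,0.64,0,0.086,0,0],[-0.25,0.148,0.74,0,0.086,0,0],[-0.29,0.148,0.79,0,0.086,0,0],[-0.29,0.148,0.79,0,0.086,0,0],[-0.29,0.148,0.79,0,0.086,0,0]],
])

```text
time_s: 21.93
tool_pos: [0.5662, 0.0996, 0.0922]
tool_rot: [179.7, -59.4, 100.4]
force: [-0.4, -0.5, -0.4]
grip_width: 0.0494
grasp_force: 35.0
```

Run:
```python
from h import *
s=side(100,30);b=bay(1,1)
go((tcp(b+[0,0,.0326+.012],s),s),(tcp(b+[0,0,.0326+.001],s),s))
c=shot('wrist');save(c,'w7')
```

```text
at [0.5662 0.0996 0.0922] [179.71 -59.43 100.42] t 21.93 w 0.0494 gf 35.0 q [ 25.  37. -10.  96. -46.  84.  46.]
[-0.12, -0.017, 0.073, -0.0, 0.003, 0.001] rows 2.0
[-0.151, -0.018, 0.091, -0.0, 0.003, 0.001] rows 2.0
```

View pics/w7.png

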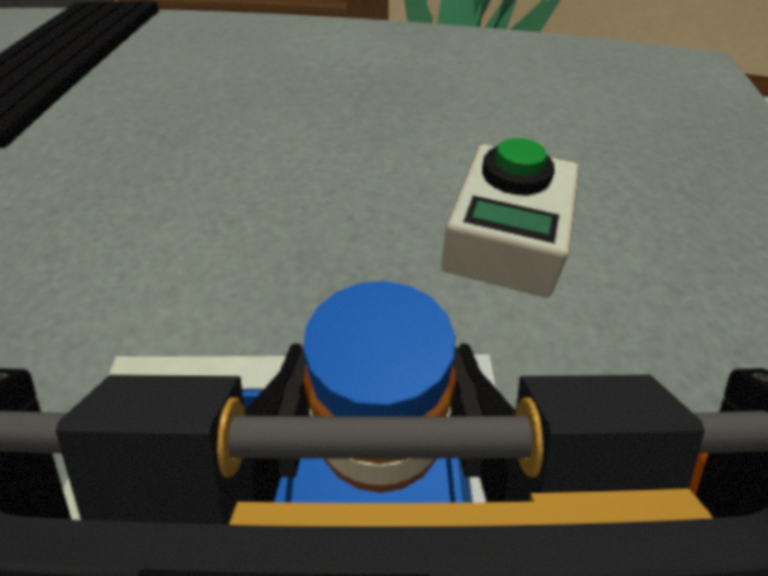

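The jar hangs over bay3, between the divider and the deck's right edge. I'll lower it and release.

>>> servo_tool([
  [[-0.06,-0.01,0.035,0,0.003,0,0],[-0.12,-0.017,0.073,0,0.003,0,0],[-0.12,-0.017,0.073,0,0.003,0,0],[-0.135,-0.017,0.082,0,0.003,0,0],[-0.15,-0.017,0.091,0,0.003,0,0],[-0.152,-0.017,0.091,0,0.003,0,0],[-0.152,-0.017,0.091,0,0.003,0,0],[-0.152,-0.017,0.091,0,0.003,0,0]],
])

```text
time_s: 22.65
tool_pos: [0.5617, 0.0992, 0.0388]
tool_rot: [179.5, -60.0, 100.5]
force: [-0.7, 0.4, -2.3]
grip_width: 0.0493
grasp_force: 35.0
```

Run:
```python
from h import *
s=side(100,30);b=bay(1,1)
go((tcp(b+[0,0,.0326],s),s));print(get_obs()['force'])
```

```text
at [0.5617 0.0992 0.0388] [179.55 -59.98 100.48] t 22.65 w 0.0493 gf 35.0 q [ 25.  42. -10.  96. -46.  81.  50.]
[-0.002, -0.002, 0.002, 0.0, 0.0, 0.001] rows 1.0
[-0.6755509   0.42057588 -2.33085748]
```

>>> servo_tool([
  [[-0.002,0,0.001,0,0,0,0],[-0.002,0,0.001,0,0,0,0.65],[-0.002,0,0.001,0,0,0,0.65],[-0.002,0,0.001,0,0,0,0.65],[-0.002,0,0.001,0,0,0,0.65],[0,0,-0.06,0,0,0,0.65],[0,0,-0.12,0,0,0,0.65],[0,0,-0.2,0,0,0,0.65],[0,0,-0.28,0,0,0,0.65],[0,0,-0.35,0,0,0,0.8],[0.1,0,-0.5,0,0,0,1],[0.1,0,-0.5,0,0,0,1]],
])

```text
time_s: 23.65
tool_pos: [0.5829, -0.0174, 0.1426]
tool_rot: [179.2, -59.9, 100.5]
force: [2.0, -0.5, 1.5]
grip_width: 0.0691
grasp_force: 0.0
```

Run:
```python
from jars import *
c=shot('wrist');P=cloud(c);save(c,'w8')
for k in('blue','red','yellow'):
    for b in blobs(c,k,150):
        m=b[4]&(P[...,2]>.05);
        if m.sum()>50: print(k,b[1],m.sum(),np.nanmedian(P[m],0),np.nanpercentile(P[m][:,2],95))
jars(shot('top'))
s=side(70,30);g=np.array([.5795,-.1925,.037])
go((tcp(g,s,.09)+[0,0,.1],s),(tcp(g,s,.09),s))
```

```text
blue [218.7, 230.7] 1718 [0.56258522 0.07777766 0.07859103] 0.1410220197090605
blue [228.0, 322.8] 167 [ 0.58096491 -0.0790465   0.20912438] 0.21649522865568788
yellow 206 [330.0, 230.6] med [ 0.4369 -0.2125  0.0632] circle 437.3 -213.1 r 22.3 top 0.0661
at [ 0.5829 -0.0159  0.1414] [179.13 -59.8  100.7 ] t 23.75 w 0.0768 gf 0.0 q [ 30.  39.  -7.  85. -42.  95.  45.]
[-0.289, -0.214, -0.706, -0.143, 0.0, 0.085] rows 6.0
[-0.577, -0.217, -0.538, -0.143, 0.0, 0.085] rows 6.0
```

View pics/w8.png

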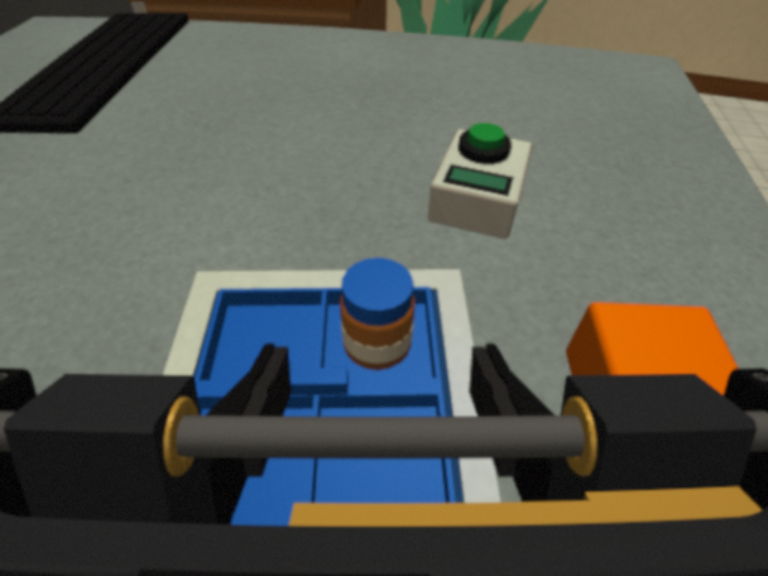

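The blue jar stands upright in bay3 at (377,315), with its lid top at 78.6 mm. Next is red, which the arm hides from the top camera, so I'll look again from the standoff.

>>> servo_tool([
  [[0.1,0,-0.1,-0.04,0,0.02,1],[0.1,-0.05,-0.3,-0.08,0,0.04,1],[0.05,-0.1,-0.45,-0.143,0,0.085,1],[-0.05,-0.15,-0.6,-0.143,0,0.085,1],[-0.15,-0.21,-0.73,-0.143,0,0.085,1],[-0.24,-0.21,-0.76,-0.143,0,0.085,1],[-0.24,-0.21,-0.76,-0.143,0,0.085,1],[-0.24,-0.21,-0.76,-0.143,0,0.085,1],[-0.24,-0.21,-0.76,-0.143,0,0.085,1],[-0.24,-0.21,-0.76,-0.143,0,0.085,1]],
])

```text
time_s: 24.58
tool_pos: [0.56, -0.253, 0.1896]
tool_rot: [-179.4, -60.1, 69.7]
force: [-1.1, 0.6, -0.4]
grip_width: 0.0873
grasp_force: 0.0
```

Run:
```python
from jars import *
c=shot('wrist');jars(c);jars(shot('top'))
s=side(70,30);g=np.array([.5795,-.1925,.037])
go((tcp(g,s,.09)+[0,0,.02],s),(tcp(g,s),s))
```

```text
blue 532 [181.0, 110.7] med [0.5615 0.0752 0.079 ] circle 564.8 106.1 r 25.6 top 0.0799
red 1390 [251.1, 260.5] med [ 0.5787 -0.1932  0.0639] circle 578.6 -192.6 r 23.0 top 0.0648
red 192 [320.8, 181.7] med [ 0.5796 -0.192   0.0638] circle 580.5 -191.8 r 22.6 top 0.067
yellow 208 [330.0, 230.5] med [ 0.4387 -0.2123  0.0636] circle 437.4 -213.3 r 22.3 top 0.0664
at [ 0.5603 -0.2523  0.1907] [-179.54  -60.07   69.92] t 24.68 w 0.0869 gf 0.0 q [ 47.  35.   2.  85. -51.  97.  41.]
[-0.281, -0.007, 0.167, -0.002, -0.0, -0.0] rows 3.0
[-0.34, -0.005, 0.5, -0.002, -0.0, -0.0] rows 5.0
```

>>> servo_tool([
  [[-0.14,-0.005,0.08,0,0,0,1],[-0.28,-0.006,0.167,0,0,0,1],[-0.33,-0.006,0.19,0,0,0,1],[-0.34,-0.006,0.23,0,0,0,1],[-0.34,-0.006,0.31,0,0,0,1],[-0.34,-0.006,0.39,0,0,0,1],[-0.34,-0.006,0.46,0,0,0,1],[-0.34,-0.006,0.5,0,0,0,1],[-0.34,-0.006,0.5,0,0,0,1],[-0.34,-0.006,0.5,0,0,0,1],[-0.34,-0.006,0.5,0,0,0,0.5],[-0.34,-0.006,0.5,0,0,0,0]],
])

```text
time_s: 25.68
tool_pos: [0.5844, -0.1819, 0.0279]
tool_rot: [-179.7, -59.9, 69.8]
force: [-0.4, -0.6, -0.8]
grip_width: 0.0798
grasp_force: 0.0
```

>>> servo_tool([
  [[0,0,0,0,0,0,0],[0,0,0,0,0,0,0],[0,0,0,0,0,0,0],[0,0,0,0,0,0,0],[0,0,0,0,0,0,0],[0,0,0,0,0,0,0],[0,0,0,0,0,0,0]],
])

```text
time_s: 26.27
tool_pos: [0.5842, -0.18, 0.027]
tool_rot: [-179.5, -60.0, 69.7]
force: [-0.9, -0.4, 1.3]
grip_width: 0.0492
grasp_force: 35.0
```

Run:
```python
from h import *
s=side(70,30)
go(((.52,-.22,.40),side(85,45)),((.5,-.26,.42),side(100,75)));print(get_obs()['force'])
```

```text
at [ 0.5842 -0.18    0.027 ] [-179.52  -59.98   69.72] t 26.27 w 0.0492 gf 35.0 q [ 43.  44.  -0.  93. -53.  82.  50.]
[0.977, -0.161, -0.793, 0.065, -0.083, -0.051] rows 10.0
[0.96, -0.179, -0.955, 0.103, -0.244, -0.136] rows 10.0
[-0.88721088 -0.41843914  1.31113735]
```

>>> servo_tool([
  [[0.1,0,-0.06,0,0,0,0],[0.2,0,-0.12,0,0,0,0],[0.32,0,-0.18,0,0,0,0],[0.45,-0.05,-0.3,0.02,-0.02,-0.015,0],[0.55,-0.08,-0.4,0.03,-0.04,-0.025,0],[0.65,-0.11,-0.5,0.04,-0.06,-0.04,0],[0.75,-0.14,-0.6,0.05,-0.07,-0.05,0],[0.85,-0.16,-0.7,0.065,-0.083,-0.051,0],[0.95,-0.16,-0.79,0.065,-0.083,-0.051,0],[0.97,-0.16,-0.79,0.065,-0.083,-0.051,0],[0.97,-0.16,-0.79,0.065,-0.083,-0.051,0]],
])

```text
time_s: 27.18
tool_pos: [0.5208, -0.2209, 0.4038]
tool_rot: [179.4, -44.7, 85.4]
force: [0.1, -0.5, -0.9]
grip_width: 0.0493
grasp_force: 35.0
```

Run:
```python
from h import *
go(((.505,-.22,.40),side(100,80)),((.49,-.23,.41),inv(-80,-60)))
```

```text
at [ 0.5208 -0.2209  0.4038] [179.4  -44.68  85.4 ] t 27.18 w 0.0493 gf 35.0 q [ 40.  22.   2.  70. -39. 113.  30.]
[-0.01, -0.053, 0.008, 0.041, -0.191, -0.074] rows 6.0
[-0.013, -0.099, -0.043, 0.014, -0.412, -0.089] rows 11.0
```

>>> servo_tool([
  [[0,-0.01,0,0,-0.035,-0.015,0],[0,-0.02,0,0.005,-0.07,-0.03,0],[0,-0.03,0,0.01,-0.11,-0.045,0],[0,-0.04,-0.01,0.015,-0.15,-0.06,0],[0,-0.05,-0.01,0.02,-0.19,-0.07,0],[0,-0.06,-0.02,0.02,-0.23,-0.08,0],[0,-0.07,-0.03,0.02,-0.27,-0.085,0],[0,-0.08,-0.04,0.014,-0.31,-0.089,0],[-0.01,-0.09,-0.04,0.014,-0.35,-0.089,0],[-0.01,-0.1,-0.04,0.014,-0.39,-0.089,0],[-0.01,-0.1,-0.04,0.014,-0.412,-0.089,0],[-0.01,-0.1,-0.04,0.014,-0.412,-0.089,0]],
])

```text
time_s: 28.18
tool_pos: [0.4897, -0.2216, 0.4007]
tool_rot: [-179.2, 29.5, 101.1]
force: [1.0, 2.5, -2.4]
grip_width: 0.0497
grasp_force: 35.0
```

Run:
```python
from h import *
go(((.47,-.30,.42),inv(-80,-15)),((.45,-.37,.44),inv(-80,25)))
```

```text
at [ 0.4897 -0.2216  0.4007] [-179.21   29.54  101.1 ] t 28.18 w 0.0497 gf 35.0 q [ 17.  -6. -13.  95.  27.  84.  13.]
[-0.244, -0.114, 0.066, 0.001, -0.253, 0.006] rows 7.0
[-0.465, -0.223, 0.116, 0.003, -0.475, 0.005] rows 12.0
```

>>> servo_tool([
  [[-0.04,-0.02,0.01,0,-0.04,0,0],[-0.08,-0.04,0.02,0,-0.08,0,0],[-0.12,-0.06,0.03,0,-0.12,0,0],[-0.16,-0.08,0.04,0,-0.16,0,0],[-0.2,-0.1,0.05,0,-0.2,0,0],[-0.24,-0.11,0.065,0,-0.24,0.005,0],[-0.28,-0.13,0.07,0,-0.28,0.005,0],[-0.32,-0.15,0.08,0,-0.32,0.005,0],[-0.36,-0.17,0.09,0,-0.36,0.005,0],[-0.4,-0.2,0.1,0,-0.4,0.005,0],[-0.44,-0.22,0.11,0,-0.44,0.005,0],[-0.465,-0.22,0.116,0,-0.475,0.005,0]],
])

```text
time_s: 29.18
tool_pos: [0.4464, -0.3782, 0.442]
tool_rot: [0.4, 64.8, -80.1]
force: [-0.1, -1.0, -1.1]
grip_width: 0.0493
grasp_force: 35.0
```

Run:
```python
from h import *
go(((.45,-.37,.44),inv(-78,30)))
```

```text
at [ 0.4464 -0.3782  0.442 ] [  0.44  64.76 -80.12] t 29.18 w 0.0493 gf 35.0 q [ 22.  14. -19. 132. 118. 107. -53.]
[-0.005, 0.016, -0.026, -0.013, -0.026, 0.006] rows 1.0
```

Reaching full inversion, then holding.

>>> servo_tool([
  [[0,0.015,-0.02,-0.01,-0.026,0.006,0],[0,0.015,-0.02,-0.01,-0.026,0.006,0],[0,0.015,-0.02,-0.01,-0.026,0.006,0],[0,0.015,-0.02,-0.01,-0.026,0.006,0],[0,0.015,-0.02,-0.01,-0.026,0.006,0],[0,0.015,-0.02,-0.01,-0.026,0.006,0],[0,0.015,-0.02,-0.01,-0.026,0.006,0],[0,0.015,-0.02,-0.01,-0.026,0.006,0],[0,0.015,-0.02,-0.01,-0.026,0.006,0],[0,0.015,-0.02,-0.01,-0.026,0.006,0],[0,0.015,-0.02,-0.01,-0.026,0.006,0],[0,0.015,-0.02,-0.01,-0.026,0.006,0]],
])

```text
time_s: 30.18
tool_pos: [0.4525, -0.3698, 0.4407]
tool_rot: [1.0, 60.2, -77.2]
force: [0.7, 0.6, -1.2]
grip_width: 0.0491
grasp_force: 35.0
```

>>> servo_tool([
  [[0,0,0,0,0,0,0],[0,0,0,0,0,0,0],[0,0,0,0,0,0,0],[0,0,0,0,0,0,0],[0,0,0,0,0,0,0]],
])

```text
time_s: 30.6
tool_pos: [0.4525, -0.3698, 0.4406]
tool_rot: [1.0, 60.2, -77.2]
force: [0.5, -1.0, -1.8]
grip_width: 0.0493
grasp_force: 35.0
```

Run:
```python
from h import *
go(((.47,-.30,.42),inv(-80,-15)),((.49,-.23,.40),inv(-80,-55)))
```

```text
at [ 0.4525 -0.3698  0.4406] [  1.01  60.24 -77.21] t 30.6 w 0.0493 gf 35.0 q [ 21.  17. -18. 133. 122. 111. -57.]
[-0.047, 0.105, -0.222, 0.01, 0.249, -0.004] rows 7.0
[-0.094, 0.217, -0.442, 0.012, 0.471, -0.0] rows 12.0
```

>>> servo_tool([
  [[-0.01,0.02,-0.05,0,0.04,0,0],[-0.02,0.04,-0.08,0,0.08,0,0],[-0.03,0.06,-0.12,0,0.12,0,0],[-0.04,0.08,-0.16,0,0.16,0,0],[-0.05,0.1,-0.2,0.01,0.2,0,0],[-0.05,0.11,-0.23,0.01,0.24,0,0],[-0.06,0.14,-0.28,0.01,0.28,0,0],[-0.07,0.16,-0.32,0.01,0.32,0,0],[-0.08,0.18,-0.36,0.012,0.36,0,0],[-0.09,0.2,-0.4,0.012,0.4,0,0],[-0.1,0.22,-0.44,0.012,0.44,0,0],[-0.1,0.22,-0.44,0.012,0.47,0,0]],
])

```text
time_s: 31.6
tool_pos: [0.4919, -0.2257, 0.4026]
tool_rot: [179.8, 34.8, 100.2]
force: [0.2, -0.2, -0.8]
grip_width: 0.0492
grasp_force: 35.0
```

Run:
```python
from h import *
go(((.53,-.1,.34),side(100,65)),((.55,-.05,.30),side(100,45)))
```

```text
at [ 0.4919 -0.2257  0.4026] [179.77  34.77 100.16] t 31.6 w 0.0492 gf 35.0 q [ 19.  -7. -18.  98.  32.  82.   9.]
[0.439, 0.199, -0.05, 0.001, 0.332, 0.002] rows 9.0
[0.641, 0.294, -0.027, 0.001, 0.443, 0.002] rows 12.0
```

>>> servo_tool([
  [[0.05,0.02,0,0,0.04,0,0],[0.1,0.04,-0.01,0,0.08,0,0],[0.15,0.07,-0.02,0,0.12,0,0],[0.2,0.09,-0.02,0,0.16,0,0],[0.26,0.12,-0.03,0,0.2,0,0],[0.32,0.15,-0.04,0,0.24,0,0],[0.38,0.17,-0.05,0,0.28,0,0],[0.44,0.2,-0.05,0,0.32,0,0],[0.5,0.23,-0.05,0,0.36,0,0],[0.57,0.26,-0.04,0,0.4,0,0],[0.64,0.29,-0.03,0,0.44,0,0],[0.64,0.29,-0.03,0,0.44,0,0]],
])

```text
time_s: 32.6
tool_pos: [0.5465, -0.0555, 0.2907]
tool_rot: [-179.1, -44.6, 99.2]
force: [-1.0, -0.0, -4.2]
grip_width: 0.0491
grasp_force: 35.0
```

Run:
```python
from h import *
s=side(100,30);b=bay(1,-1);print(b);h=.0367
go((tcp(b+[0,0,h+.12],s),s),(tcp(b+[0,0,h+.03],s),s),(tcp(b+[0,0,h],s),s))
```

```text
[ 0.58067942 -0.00436319  0.015     ]
at [ 0.5465 -0.0555  0.2907] [-179.07  -44.61   99.19] t 32.6 w 0.0491 gf 35.0 q [ 32.  22.  -8.  83. -33. 101.  34.]
[-0.155, 0.146, 0.446, -0.002, 0.085, -0.003] rows 4.0
[-0.366, 0.15, 0.66, -0.002, 0.085, -0.003] rows 6.0
[-0.436, 0.151, 0.731, -0.002, 0.085, -0.003] rows 7.0
```

>>> servo_tool([
  [[-0.03,0.04,0.1,0,0.03,0,0],[-0.08,0.09,0.22,0,0.06,0,0],[-0.12,0.13,0.34,0,0.085,0,0],[-0.155,0.146,0.446,0,0.085,0,0],[-0.155,0.146,0.446,0,0.085,0,0],[-0.25,0.147,0.54,0,0.085,0,0],[-0.32,0.148,0.61,0,0.085,0,0],[-0.366,0.148,0.66,0,0.085,0,0],[-0.366,0.148,0.66,0,0.085,0,0],[-0.366,0.148,0.66,0,0.085,0,0],[-0.366,0.148,0.66,0,0.085,0,0]],
])

```text
time_s: 33.52
tool_pos: [0.5838, 0.0104, 0.0837]
tool_rot: [179.3, -59.2, 100.6]
force: [0.4, 0.0, -1.7]
grip_width: 0.0494
grasp_force: 35.0
```

Run:
```python
from h import *
s=side(100,30);b=bay(1,-1);print(b);h=.0365
go((tcp(b+[0,0,h+.01],s),s),(tcp(b+[0,0,h],s),s))
```

```text
[ 0.58067942 -0.00436319  0.015     ]
at [0.5838 0.0104 0.0837] [179.34 -59.22 100.58] t 33.52 w 0.0494 gf 35.0 q [ 31.  42. -11.  88. -41.  89.  47.]
[-0.086, -0.019, 0.061, 0.001, 0.004, 0.002] rows 1.0
[-0.115, -0.02, 0.078, 0.001, 0.004, 0.002] rows 2.0
```

>>> servo_tool([
  [[-0.04,-0.01,0.03,0,0.004,0,0],[-0.086,-0.02,0.06,0,0.004,0,0],[-0.1,-0.02,0.07,0,0.004,0,0],[-0.11,-0.02,0.076,0,0.004,0,0],[-0.115,-0.02,0.078,0,0.004,0,0],[-0.116,-0.02,0.078,0,0.004,0,0],[-0.116,-0.02,0.078,0,0.004,0,0],[-0.116,-0.02,0.078,0,0.004,0,0]],
])

```text
time_s: 34.18
tool_pos: [0.5744, 0.0125, 0.042]
tool_rot: [180.0, -60.5, 100.2]
force: [-5.3, -6.5, 15.6]
grip_width: 0.0494
grasp_force: 35.0
```

Run:
```python
from h import *
s=side(100,30);b=bay(1,-1);h=.0365
go((tcp(b+[0,0,h],s),s));print(get_obs()['force'])
```

```text
at [0.5744 0.0125 0.042 ] [179.98 -60.49 100.16] t 34.18 w 0.0494 gf 35.0 q [ 31.  46. -10.  89. -41.  87.  49.]
[-0.002, 0.011, -0.004, -0.001, -0.003, 0.0] rows 1.0
[-5.29988844 -6.50104968 15.58657398]
```

>>> servo_tool([
  [[0.004,0.006,-0.004,0,0,0,0],[0.004,0.006,-0.004,0,0,0,0],[0.004,0.006,-0.004,0,0,0,0]],
])

```text
time_s: 34.43
tool_pos: [0.5765, 0.0127, 0.0421]
tool_rot: [-180.0, -60.4, 100.1]
force: [-3.1, -2.1, 9.5]
grip_width: 0.0494
grasp_force: 35.0
```

Run:
```python
from h import *
s=side(100,30);b=bay(1,-1);h=.0365
go((tcp(b+[0,0,h],s),s));print(get_obs()['force']);c=shot('wrist');save(c,'w9')
P=cloud(c)
m=(mask(c,'red')>0)&(P[...,2]>.05)&(P[...,0]<.65);Q=P[m];Q=Q[Q[:,2]>np.percentile(Q[:,2],40)]
print(np.median(Q,0),np.linalg.svd(Q-Q.mean(0),full_matrices=False)[2][2])
```

```text
at [0.5765 0.0127 0.0421] [-180.    -60.37  100.12] t 34.43 w 0.0494 gf 35.0 q [ 31.  46. -10.  88. -41.  87.  49.]
[-0.002, 0.004, -0.003, -0.001, -0.002, 0.0] rows 1.0
[-3.11066689 -2.07883005  9.46033395]
[ 0.57837296 -0.0026811   0.07902503] [ 0.00100036 -0.0045805  -0.99998901]
```

View pics/w9.png

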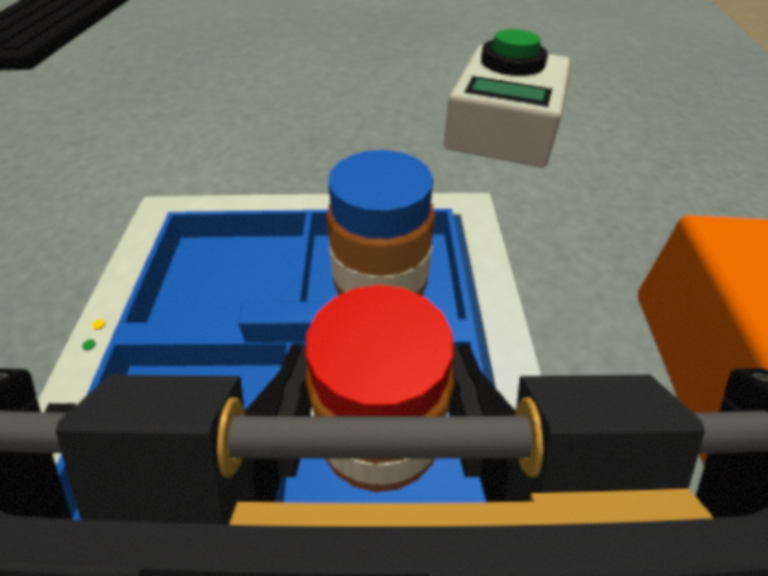

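The red jar stands in bay2 at (380,390), level and with its top at 79 mm, and blue stands behind it. I'll release and back off.

>>> servo_tool([
  [[0,0,-0.003,0,0,0,0.65],[0,0,-0.003,0,0,0,0.65],[0,0,-0.003,0,0,0,0.65],[0,0,-0.003,0,0,0,0.65],[0,0,-0.06,0,0,0,0.65],[0,0,-0.12,0,0,0,0.65],[0,0,-0.2,0,0,0,0.65],[0,0,-0.28,0,0,0,0.65],[0,0,-0.36,0,0,0,0.8],[0.05,0,-0.45,0,0,0,1],[0.15,0,-0.5,0,0,0,1],[0.15,0,-0.5,0,0,0,1]],
])

```text
time_s: 35.48
tool_pos: [0.5988, -0.0953, 0.1598]
tool_rot: [178.9, -59.9, 100.9]
force: [1.4, 1.1, 1.2]
grip_width: 0.0758
grasp_force: 0.0
```

Run:
```python
from jars import *
c=shot('wrist');P=cloud(c)
for k in('red','blue'):
  m=(mask(c,k)>0)&(P[...,2]>.07)&(P[...,2]<.085);
  if m.any(): print(k,np.median(P[m],0))
jars(shot('top'))
s=side(64,30);g=np.array([.437,-.2132,.037])
go((tcp(g,s,.09)+[0,0,.12],s),(tcp(g,s,.09),s))
```

```text
red [ 0.57839876 -0.00466379  0.07855917]
blue [0.56375858 0.07931095 0.07849741]
red 190 [255.4, 183.1] med [5.789e-01 2.000e-04 7.860e-02] circle 580.8 -0.9 r 22.7 top 0.0812
yellow 207 [330.0, 230.5] med [ 0.437  -0.2127  0.0629] circle 437.1 -213.3 r 22.2 top 0.0664
at [ 0.597  -0.0938  0.155 ] [179.52 -59.97 100.41] t 35.58 w 0.0824 gf 0.0 q [ 35.  44.  -8.  76. -39. 102.  44.]
[-0.122, -0.714, -0.467, -0.173, -0.0, 0.101] rows 7.0
[-0.468, -0.716, -0.267, -0.173, -0.0, 0.101] rows 7.0
```

>>> servo_tool([
  [[0.1,-0.05,-0.1,-0.02,0,0.01,1],[0.1,-0.15,-0.2,-0.05,0,0.03,1],[0.05,-0.3,-0.3,-0.09,0,0.05,1],[0,-0.45,-0.4,-0.13,0,0.08,1],[-0.05,-0.6,-0.45,-0.173,0,0.101,1],[-0.1,-0.7,-0.48,-0.173,0,0.101,1],[-0.12,-0.714,-0.48,-0.173,0,0.101,1],[-0.12,-0.714,-0.48,-0.173,0,0.101,1],[-0.12,-0.714,-0.48,-0.173,0,0.101,1],[-0.12,-0.714,-0.48,-0.173,0,0.101,1]],
])

```text
time_s: 36.42
tool_pos: [0.4106, -0.2704, 0.1935]
tool_rot: [-179.6, -60.2, 63.6]
force: [0.3, 1.0, 0.7]
grip_width: 0.0869
grasp_force: 0.0
```

Run:
```python
from jars import *
jars(shot('wrist'),('yellow',));jars(shot('top'))
s=side(64,30);g=np.array([.4362,-.2138,.037])
go((tcp(g,s,.09)+[0,0,.02],s),(tcp(g,s),s))
```

```text
yellow 1280 [250.9, 262.2] med [ 0.4363 -0.2124  0.064 ] circle 435.1 -213.1 r 22.7 top 0.0649
red 190 [255.4, 183.1] med [5.788e-01 2.000e-04 7.900e-02] circle 580.8 -0.9 r 22.3 top 0.082
yellow 206 [330.1, 230.5] med [ 0.4378 -0.2127  0.063 ] circle 437.3 -213.1 r 22.3 top 0.0669
at [ 0.4114 -0.2696  0.1939] [-179.71  -60.14   63.9 ] t 36.52 w 0.087 gf 0.0 q [ 59.  25.   4. 100. -46.  98.  49.]
[-0.294, -0.006, 0.167, -0.001, -0.001, -0.0] rows 3.0
[-0.353, -0.005, 0.5, -0.001, -0.001, -0.0] rows 5.0
```

>>> servo_tool([
  [[-0.14,-0.004,0.08,0,0,0,1],[-0.29,-0.005,0.167,0,0,0,1],[-0.34,-0.005,0.19,0,0,0,1],[-0.353,-0.005,0.23,0,0,0,1],[-0.353,-0.005,0.31,0,0,0,1],[-0.353,-0.005,0.39,0,0,0,1],[-0.353,-0.005,0.46,0,0,0,1],[-0.353,-0.005,0.5,0,0,0,1],[-0.353,-0.005,0.5,0,0,0,1],[-0.353,-0.005,0.5,0,0,0,1],[-0.353,-0.005,0.5,0,0,0,0.5],[-0.353,-0.005,0.5,0,0,0,0]],
])

```text
time_s: 37.52
tool_pos: [0.4423, -0.2031, 0.028]
tool_rot: [-179.9, -60.0, 63.8]
force: [0.8, 0.0, 1.0]
grip_width: 0.0801
grasp_force: 0.0
```

>>> servo_tool([
  [[0,0,0,0,0,0,0],[0,0,0,0,0,0,0],[0,0,0,0,0,0,0],[0,0,0,0,0,0,0],[0,0,0,0,0,0,0],[0,0,0,0,0,0,0],[0,0,0,0,0,0,0]],
])

```text
time_s: 38.1
tool_pos: [0.4421, -0.2014, 0.0275]
tool_rot: [-179.7, -60.1, 63.7]
force: [-0.9, 0.2, 0.5]
grip_width: 0.0494
grasp_force: 35.0
```

Run:
```python
from h import *
go(((.46,-.22,.25),side(64,30)),((.50,-.23,.36),side(85,50)));print(get_obs()['force'])
```

```text
at [ 0.4421 -0.2014  0.0275] [-179.7   -60.06   63.67] t 38.1 w 0.0494 gf 35.0 q [ 55.  36.   1. 108. -50.  81.  59.]
[0.628, 0.079, -0.396, -0.0, -0.0, -0.001] rows 6.0
[0.961, 0.213, -0.554, 0.09, -0.11, -0.076] rows 9.0
[-0.92768499  0.19361987  0.47608687]
```

Grip height is 37 mm. Lifting, then the same inversion route.

>>> servo_tool([
  [[0.1,0,-0.06,0,0,0,0],[0.2,0,-0.12,0,0,0,0],[0.32,0.02,-0.19,0,0,0,0],[0.45,0.05,-0.28,0.02,-0.03,-0.02,0],[0.55,0.08,-0.34,0.04,-0.05,-0.03,0],[0.65,0.12,-0.4,0.06,-0.07,-0.05,0],[0.75,0.16,-0.46,0.08,-0.09,-0.065,0],[0.85,0.2,-0.5,0.09,-0.11,-0.076,0],[0.96,0.21,-0.55,0.09,-0.11,-0.076,0],[0.96,0.21,-0.55,0.09,-0.11,-0.076,0]],
])

```text
time_s: 38.93
tool_pos: [0.5033, -0.2268, 0.3671]
tool_rot: [179.2, -39.8, 85.9]
force: [-0.7, 0.6, -1.4]
grip_width: 0.0493
grasp_force: 35.0
```

Run:
```python
from h import *
go(((.505,-.22,.40),side(100,80)),((.49,-.23,.41),inv(-80,-60)))
```

```text
at [ 0.5033 -0.2268  0.3671] [179.16 -39.78  85.91] t 38.93 w 0.0493 gf 35.0 q [ 43.  19.  -2.  75. -32. 108.  32.]
[0.088, 0.005, -0.069, 0.038, -0.164, -0.073] rows 5.0
[0.081, -0.042, -0.119, 0.011, -0.385, -0.086] rows 10.0
```

>>> servo_tool([
  [[0.02,0,-0.02,0,-0.035,-0.015,0],[0.04,0,-0.04,0.005,-0.07,-0.03,0],[0.06,-0.01,-0.06,0.01,-0.11,-0.045,0],[0.08,-0.01,-0.08,0.015,-0.15,-0.06,0],[0.08,-0.02,-0.09,0.015,-0.19,-0.07,0],[0.08,-0.03,-0.1,0.015,-0.23,-0.08,0],[0.08,-0.04,-0.11,0.015,-0.27,-0.085,0],[0.08,-0.04,-0.12,0.011,-0.31,-0.086,0],[0.08,-0.04,-0.12,0.011,-0.35,-0.086,0],[0.08,-0.04,-0.12,0.011,-0.385,-0.086,0],[0.08,-0.04,-0.12,0.011,-0.385,-0.086,0],[0.08,-0.04,-0.12,0.011,-0.385,-0.086,0]],
])

```text
time_s: 39.93
tool_pos: [0.4871, -0.2299, 0.3999]
tool_rot: [-179.1, 29.3, 100.4]
force: [-0.4, 0.2, -2.3]
grip_width: 0.0492
grasp_force: 35.0
```

Run:
```python
from h import *
go(((.47,-.30,.42),inv(-80,-15)),((.45,-.37,.44),inv(-78,25)))
```

```text
at [ 0.4871 -0.2299  0.3999] [-179.09   29.34  100.39] t 39.93 w 0.0492 gf 35.0 q [ 22.  -6. -18.  95.  27.  84.  14.]
[-0.224, -0.097, 0.051, -0.003, -0.254, 0.003] rows 7.0
[-0.446, -0.204, 0.101, -0.013, -0.476, 0.001] rows 12.0
```

>>> servo_tool([
  [[-0.04,-0.02,0.01,0,-0.04,0,0],[-0.08,-0.04,0.02,0,-0.08,0,0],[-0.12,-0.06,0.03,0,-0.12,0,0],[-0.16,-0.08,0.04,0,-0.16,0,0],[-0.2,-0.09,0.05,0,-0.2,0,0],[-0.23,-0.1,0.055,-0.005,-0.24,0,0],[-0.27,-0.12,0.06,-0.005,-0.28,0,0],[-0.31,-0.14,0.07,-0.01,-0.32,0,0],[-0.35,-0.16,0.08,-0.013,-0.36,0,0],[-0.39,-0.18,0.09,-0.013,-0.4,0,0],[-0.43,-0.2,0.1,-0.013,-0.44,0,0],[-0.446,-0.2,0.1,-0.013,-0.476,0,0]],
])

```text
time_s: 40.93
tool_pos: [0.4476, -0.3758, 0.4422]
tool_rot: [-0.1, 64.5, -78.9]
force: [0.0, -2.5, -1.7]
grip_width: 0.0493
grasp_force: 35.0
```

Run:
```python
from h import *
go(((.45,-.37,.44),inv(-77,30)))
```

```text
at [ 0.4476 -0.3758  0.4422] [ -0.08  64.55 -78.91] t 40.93 w 0.0493 gf 35.0 q [ 27.  13. -24. 133. 120. 107. -53.]
[-0.001, 0.012, -0.019, -0.009, -0.025, 0.005] rows 1.0
```

>>> servo_tool([
  [[0,0.012,-0.02,-0.01,-0.025,0.005,0],[0,0.012,-0.02,-0.01,-0.025,0.005,0],[0,0.012,-0.02,-0.01,-0.025,0.005,0],[0,0.012,-0.02,-0.01,-0.025,0.005,0],[0,0.012,-0.02,-0.01,-0.025,0.005,0],[0,0.012,-0.02,-0.01,-0.025,0.005,0],[0,0.012,-0.02,-0.01,-0.025,0.005,0],[0,0.012,-0.02,-0.01,-0.025,0.005,0],[0,0.012,-0.02,-0.01,-0.025,0.005,0],[0,0.012,-0.02,-0.01,-0.025,0.005,0],[0,0.012,-0.02,-0.01,-0.025,0.005,0],[0,0.012,-0.02,-0.01,-0.025,0.005,0]],
])

```text
time_s: 41.93
tool_pos: [0.4533, -0.3657, 0.4401]
tool_rot: [0.1, 60.3, -76.2]
force: [0.3, -0.7, -2.9]
grip_width: 0.0494
grasp_force: 35.0
```

>>> servo_tool([
  [[0,0,0,0,0,0,0],[0,0,0,0,0,0,0],[0,0,0,0,0,0,0],[0,0,0,0,0,0,0],[0,0,0,0,0,0,0]],
])

```text
time_s: 42.35
tool_pos: [0.4533, -0.3657, 0.4401]
tool_rot: [0.1, 60.3, -76.2]
force: [0.3, 1.1, -3.0]
grip_width: 0.049
grasp_force: 35.0
```

>>> servo_tool([
  [[-0.01,0.02,-0.05,0,0.04,0,0],[-0.02,0.04,-0.08,0,0.08,0,0],[-0.03,0.06,-0.12,0,0.12,0,0],[-0.04,0.08,-0.16,0,0.16,0,0],[-0.05,0.1,-0.2,0.01,0.2,0,0],[-0.05,0.11,-0.23,0.01,0.24,0,0],[-0.06,0.14,-0.28,0.01,0.28,0,0],[-0.07,0.16,-0.32,0.01,0.32,0,0],[-0.08,0.18,-0.36,0.012,0.36,0,0],[-0.09,0.2,-0.4,0.012,0.4,0,0],[-0.1,0.22,-0.44,0.012,0.44,0,0],[-0.1,0.22,-0.44,0.012,0.47,0,0]],
])

```text
time_s: 43.35
tool_pos: [0.4876, -0.2205, 0.4015]
tool_rot: [-179.6, 34.7, 102.3]
force: [0.5, -0.4, -3.6]
grip_width: 0.0496
grasp_force: 35.0
```

Run:
```python
from h import *
go(((.48,-.13,.34),side(100,65)),((.48,-.08,.28),side(100,45)))
```

```text
at [ 0.4876 -0.2205  0.4015] [-179.61   34.75  102.31] t 43.35 w 0.0496 gf 35.0 q [ 23.  -8. -22.  99.  31.  82.  11.]
[0.363, 0.04, -0.003, -0.001, 0.332, 0.012] rows 9.0
[0.611, 0.076, 0.068, -0.003, 0.443, 0.012] rows 12.0
```

>>> servo_tool([
  [[0.04,0,0,0,0.04,0,0],[0.08,0.01,0,0,0.08,0,0],[0.12,0.01,0,0,0.12,0,0],[0.17,0.02,0,0,0.16,0.01,0],[0.22,0.02,0,0,0.2,0.01,0],[0.26,0.03,0,0,0.24,0.012,0],[0.31,0.03,0,0,0.28,0.012,0],[0.36,0.04,0,0,0.32,0.012,0],[0.42,0.05,0.02,0,0.36,0.012,0],[0.5,0.06,0.04,0,0.4,0.012,0],[0.6,0.075,0.065,0,0.44,0.012,0],[0.6,0.075,0.065,0,0.44,0.012,0]],
])

```text
time_s: 44.35
tool_pos: [0.4767, -0.0866, 0.2733]
tool_rot: [-178.1, -44.7, 98.4]
force: [-0.8, -0.4, -4.9]
grip_width: 0.049
grasp_force: 35.0
```

Run:
```python
from h import *
s=side(100,30);b=bay(-1,-1);print(b);h=.037
go((tcp(b+[0,0,h+.12],s),s),(tcp(b+[0,0,h+.03],s),s),(tcp(b+[0,0,h],s),s))
```

```text
[ 0.5040738  -0.01904579  0.015     ]
at [ 0.4767 -0.0866  0.2733] [-178.12  -44.66   98.42] t 44.35 w 0.049 gf 35.0 q [ 37.  18.  -7.  91. -31. 102.  40.]
[-0.072, 0.136, 0.444, -0.003, 0.085, -0.007] rows 4.0
[-0.283, 0.143, 0.657, -0.003, 0.085, -0.007] rows 6.0
[-0.353, 0.146, 0.728, -0.003, 0.085, -0.007] rows 6.0
```

>>> servo_tool([
  [[-0.02,0.04,0.1,0,0.03,0,0],[-0.04,0.08,0.22,0,0.06,0,0],[-0.06,0.11,0.34,0,0.085,-0.005,0],[-0.07,0.13,0.444,0,0.085,-0.005,0],[-0.07,0.13,0.444,0,0.085,-0.005,0],[-0.17,0.13,0.54,0,0.085,-0.005,0],[-0.24,0.13,0.61,0,0.085,-0.005,0],[-0.28,0.13,0.65,0,0.085,-0.005,0],[-0.28,0.13,0.65,0,0.085,-0.005,0],[-0.28,0.13,0.65,0,0.085,-0.005,0],[-0.28,0.13,0.65,0,0.085,-0.005,0]],
])

```text
time_s: 45.27
tool_pos: [0.5053, -0.0069, 0.0846]
tool_rot: [179.3, -59.2, 101.0]
force: [-0.0, 0.0, -2.0]
grip_width: 0.0494
grasp_force: 35.0
```

Run:
```python
from h import *
s=side(100,30);b=bay(-1,-1);h=.037
go((tcp(b+[0,0,h+.01],s),s),(tcp(b+[0,0,h],s),s))
```

```text
at [ 0.5053 -0.0069  0.0846] [179.31 -59.21 101.01] t 45.27 w 0.0494 gf 35.0 q [ 35.  36. -10.  97. -39.  89.  52.]
[-0.084, -0.011, 0.068, -0.001, 0.004, 0.003] rows 1.0
[-0.112, -0.012, 0.085, -0.001, 0.004, 0.003] rows 2.0
```

>>> servo_tool([
  [[-0.04,-0.003,0.03,0,0.002,0,0],[-0.08,-0.006,0.06,0,0.002,0,0],[-0.09,-0.006,0.07,0,0.002,0,0],[-0.1,-0.006,0.077,0,0.002,0,0],[-0.106,-0.006,0.081,0,0.002,0,0],[-0.107,-0.006,0.082,0,0.002,0,0],[-0.107,-0.006,0.082,0,0.002,0,0],[-0.107,-0.006,0.082,0,0.002,0,0]],
])

```text
time_s: 45.93
tool_pos: [0.5012, -0.0015, 0.0425]
tool_rot: [179.7, -59.8, 100.7]
force: [-1.5, -0.1, 0.9]
grip_width: 0.049
grasp_force: 35.0
```

Run:
```python
from h import *
s=side(100,30);b=bay(-1,-1);h=.037
go((tcp(b+[0,0,h],s),s));print(get_obs()['force'])
c=shot('wrist');P=cloud(c)
m=(mask(c,'yellow')>0)&(P[...,2]>.05)&(P[...,0]<.65);Q=P[m];Q=Q[Q[:,2]>np.percentile(Q[:,2],40)]
print(np.median(Q,0))
```

```text
at [ 0.5012 -0.0015  0.0425] [179.68 -59.76 100.69] t 45.93 w 0.049 gf 35.0 q [ 35.  40. -10.  98. -39.  86.  55.]
[-0.002, -0.001, -0.004, -0.002, 0.001, 0.002] rows 1.0
[-1.50539409 -0.1225229   0.88715366]
[ 0.50384044 -0.01715566  0.07910208]
```

Just touching down, so I release and retreat.

>>> servo_tool([
  [[0,0,0,0,0,0,0.65],[0,0,0,0,0,0,0.65],[0,0,0,0,0,0,0.65],[0,0,0,0,0,0,0.65],[0,0,-0.06,0,0,0,0.65],[0,0,-0.12,0,0,0,0.65],[0,0,-0.2,0,0,0,0.65],[0,0,-0.28,0,0,0,0.65],[0,0,-0.36,0,0,0,0.65],[0.15,0,-0.45,0,0,0,0.3],[0.3,0,-0.55,0,0,0,0],[0.4,0,-0.6,0,-0.05,0,0]],
])

```text
time_s: 46.98
tool_pos: [0.5161, -0.0991, 0.2154]
tool_rot: [-179.1, -52.9, 99.2]
force: [0.7, -1.7, -1.1]
grip_width: 0.044
grasp_force: 0.0
```

Run:
```python
from jars import *
c=shot('wrist');P=cloud(c);save(c,'w10')
for k in('red','blue','yellow'):
  m=(mask(c,k)>0)&(P[...,2]>.07)&(P[...,2]<.085);
  if m.any(): print(k,np.median(P[m],0))
go(((.52,-.1,.32),(180,0,90)),((.58,.1,.30),(180,0,100)),((.632,.31,.15),(180,0,107)))
t=shot('top');P=cloud(t)
for b in blobs(t,'green'): print(b[:4],cv2.minEnclosingCircle((onplane(t,np.argwhere(b[4])[:,::-1],.067)[:,:2]*1000).astype(np.float32)))
```

```text
red [0.56540208 0.00376712 0.07861943]
blue [0.56203012 0.07997058 0.0786117 ]
yellow [ 0.50313519 -0.01729974  0.07855184]
at [ 0.5213 -0.0956  0.2346] [178.38 -51.69 101.72] t 47.03 w 0.0397 gf 0.0 q [ 37.  27.  -7.  86. -35. 102.  44.]
[0.215, -0.002, -0.187, -0.021, -0.287, 0.057] rows 8.0
[0.542, 0.314, 0.344, 0.004, -0.287, 0.005] rows 8.0
[0.553, 0.603, 1.172, 0.022, -0.287, -0.031] rows 11.0
(np.int32(124), [149.4, 168.0], array([0.632 , 0.3079, 0.0656]), np.float64(0.0687)) ((631.7598876953125, 307.4989318847656), 18.349363327026367)
(np.int32(95), [168.0, 170.0], array([0.6281, 0.2575, 0.0465]), np.float64(0.0493)) ((624.8032836914062, 252.82545471191406), 23.933181762695312)
```

View pics/w10.png

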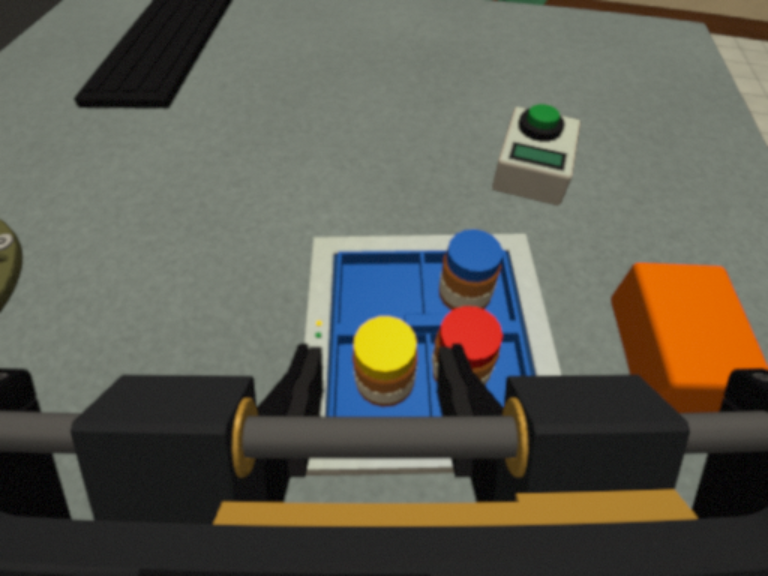

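All three jars stand upright: yellow at (385,360), red at (470,345) and blue at (473,270). Next I press the button with the fingers closed.

>>> servo_tool([
  [[0.1,0,-0.1,0,-0.04,0,0],[0.2,0,-0.18,0,-0.08,0,0],[0.2,0,-0.18,0,-0.12,0,0],[0.22,0.02,-0.15,0,-0.16,0,0],[0.28,0.08,-0.05,0,-0.2,0,0],[0.34,0.14,0.05,0,-0.24,0,0],[0.4,0.2,0.15,0,-0.28,0,0],[0.48,0.27,0.25,0,-0.287,0,0],[0.54,0.314,0.34,0,-0.287,0,0],[0.54,0.314,0.34,0,-0.287,0,0],[0.54,0.314,0.34,0,-0.287,0,0]],
])

```text
time_s: 48.0
tool_pos: [0.5774, 0.102, 0.2883]
tool_rot: [179.9, -1.0, 100.8]
force: [0.7, -1.6, 0.3]
grip_width: 0.0004
grasp_force: 0.0
```

Run:
```python
from h import *
go(((.632,.308,.16),(180,0,100)))
```

```text
at [0.5774 0.102  0.2883] [179.86  -0.98 100.79] t 48.0 w 0.0004 gf 0.0 q [  6.  10. -20.  86.   3.  84.  -4.]
[0.633, 0.306, 0.439, 0.001, -0.005, 0.004] rows 6.0
```

>>> servo_tool([
  [[0.12,0.06,0,0,-0.005,0,0],[0.24,0.12,0,0,-0.005,0,0],[0.36,0.18,0.08,0,-0.005,0,0],[0.48,0.24,0.2,0,-0.005,0,0],[0.6,0.3,0.32,0,-0.005,0,0],[0.633,0.306,0.44,0,-0.005,0,0],[0.633,0.306,0.44,0,-0.005,0,0],[0.633,0.306,0.44,0,-0.005,0,0],[0.633,0.306,0.44,0,-0.005,0,0]],
])

```text
time_s: 48.75
tool_pos: [0.634, 0.3013, 0.1581]
tool_rot: [-180.0, 0.1, 100.3]
force: [0.9, -0.4, -0.1]
grip_width: 0.0004
grasp_force: 0.0
```

Run:
```python
from h import *
c=shot('wrist');P=cloud(c)
for b in blobs(c,'green',100): print(b[:4])
go(((.632,.308,.072),(180,0,100)),((.632,.308,.060),(180,0,100)))
```

```text
(np.int32(1463), [251.0, 183.3], array([0.6296, 0.3116, 0.0667]), np.float64(0.0677))
(np.int32(587), [231.3, 225.4], array([0.6181, 0.2624, 0.0467]), np.float64(0.0476))
at [0.6354 0.301  0.1603] [1.7981e+02 7.0000e-02 1.0023e+02] t 48.8 w 0.0006 gf 0.0 q [-11.  28. -24.  79.  12.  75. -25.]
[0.025, -0.008, 0.294, 0.001, 0.0, 0.001] rows 3.0
[0.026, -0.008, 0.334, 0.001, 0.0, 0.001] rows 3.0
```

>>> servo_tool([
  [[0.028,-0.012,0.13,0,0,0,0],[0.028,-0.012,0.25,0,0,0,0],[0.028,-0.012,0.29,0,0,0,0],[0.028,-0.012,0.305,0,0,0,0],[0.028,-0.012,0.315,0,0,0,0],[0.028,-0.012,0.322,0,0,0,0],[0.028,-0.012,0.328,0,0,0,0],[0.028,-0.012,0.331,0,0,0,0],[0.028,-0.012,0.331,0,0,0,0],[0.028,-0.012,0.331,0,0,0,0]],
])

```text
time_s: 49.63
tool_pos: [0.6316, 0.3106, 0.0621]
tool_rot: [179.6, 0.0, 100.3]
force: [2.0, -1.7, 4.9]
grip_width: 0.0005
grasp_force: 2.2
```

>>> servo_tool([
  [[0,0,0.004,0,0,0,0],[0,0,0.008,0,0,0,0],[0,0,0.008,0,0,0,0],[0,0,0.008,0,0,0,0]],
])

```text
time_s: 49.97
tool_pos: [0.6315, 0.3107, 0.0613]
tool_rot: [179.6, 0.0, 100.3]
force: [-0.2, -5.4, 14.6]
grip_width: 0.0005
grasp_force: 7.1
```

>>> servo_tool([
  [[0,0,-0.05,0,0,0,0],[0,0,-0.15,0,0,0,0],[0,0,-0.3,0,0,0,0],[-0.1,0,-0.6,0,0,0,0],[-0.2,0,-0.8,0,0,0,0],[-0.2,0,-0.8,0,0,0,0],[-0.2,0,-0.8,0,0,0,0],[-0.2,0,-0.8,0,0,0,0],[-0.2,0,-0.8,0,0,0,0],[-0.2,0,-0.8,0,0,0,0]],
])

```text
time_s: 50.8
tool_pos: [0.6385, 0.253, 0.297]
tool_rot: [179.9, -0.1, 100.5]
force: [-1.3, 0.5, -0.5]
grip_width: 0.0003
grasp_force: 0.0
```

Run:
```python
from jars import *
t=shot('top');save(t,'t11');P=cloud(t);jars(t);s=shot('scene');jars(s)
b=CC
for k in('red','blue','yellow'):
  for n,c in(('t',t),('s',s)):
    P=cloud(c);m=(mask(c,k)>0)&(P[...,2]>.07)&(P[...,2]<.09)&(P[...,0]<.62);
    if m.any():
        p=np.median(P[m],0)-CC;print(k,n,m.sum(),'carrier xy',(p@UX).round(4),(p@UY).round(4),p[2].round(4))
m=(mask(t,'blue')>0);print(get_obs()['force'],get_obs()['tool_pos'])
```

```text
red 186 [253.8, 187.9] med [0.5649 0.0041 0.0783] circle 567.8 4.6 r 22.5 top 0.0818
yellow 200 [261.2, 208.8] med [ 0.5039 -0.015   0.0784] circle 505.1 -15.4 r 22.8 top 0.0819
red t 185 carrier xy 0.0251 -0.0333 0.0663
red s 17 carrier xy 0.016 -0.0171 0.0667
blue t 188 carrier xy 0.0388 0.0458 0.0668
blue s 58 carrier xy 0.0422 0.0618 0.0658
yellow t 197 carrier xy -0.0384 -0.0405 0.0665
yellow s 9 carrier xy -0.0377 -0.0586 0.0658
[ 0.03733186 -0.2363592  -0.50216202] [0.63812101 0.25293157 0.2954661 ]
```

View pics/t11.png

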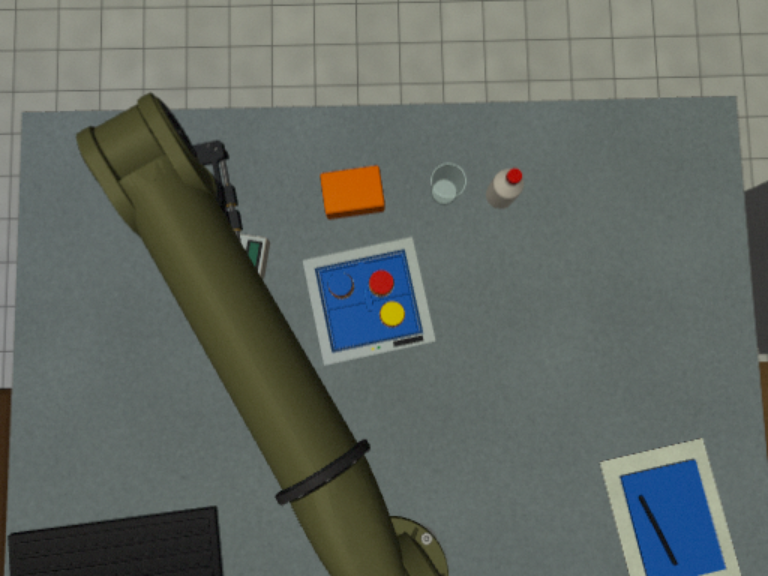

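The top view shows red at (381,283), yellow at (392,314), blue at (341,287), and the tip box, beaker and wash bottle where they were. Red has slid toward its bay's inner corner, so I'll check that it stands flat before handing in.

Run:
```python
from h import *
for k in('red','yellow','blue'):
  ns=[]
  for i in range(3):
    t=shot('top');P=cloud(t);m=(mask(t,k)>0)&(P[...,2]>.07)&(P[...,2]<.09)&(P[...,0]<.62);Q=P[m]
    a=np.linalg.lstsq(np.c_[Q[:,:2]-Q[:,:2].mean(0),np.ones(len(Q))],Q[:,2],rcond=None)[0];ns.append(np.r_[np.degrees(a[:2]),a[2]*1000])
  print(k,'slope deg / z mm',np.mean(ns,0).round(2))
for s in((-1,1),):
  f=bay(*s);m=np.hypot(P[...,0]-f[0],P[...,1]-f[1])<.02;print('bay1 floor',np.nanmedian(P[m],0))
q=P.reshape(-1,3)-CC;u=q@UX;v=q@UY
for n,m in(('-x wall',(abs(u+.0785)<.003)&(abs(v)<.08)),('boss',(abs(u)<.015)&(abs(v)<.004))): print(n,np.nanpercentile(q[m][:,2]+.012,70))
```

```text
red slope deg / z mm [-3.000e-02  1.700e-01  7.836e+01]
yellow slope deg / z mm [6.000e-02 5.000e-02 7.837e+01]
blue slope deg / z mm [-0.32 -0.69 78.47]
bay1 floor [0.48811797 0.06858961 0.01455873]
-x wall 0.032345093179211255
boss 0.04733920226519202
```

All lids are level at floor-standing height and the carrier is still home, so I hand in.

```bash
python3 -c "
from cell import env
print(env.sign_off())"
```

```text
the job is handed in; nothing more can be done
None
```

Job handed in at about 51 s: the carrier is seated, the blue, red and yellow jars (no white one was there) were each inverted for over a second and stand upright in it, the start button was pressed to its stop, and the bystanders look unmoved; red slid about 18 mm within its bay after I set it down but still stands level.

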